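# Shim up the watch-case press

## Task

First turn the stroke selector back to its end stop at the red mark, then click it forward one click for every tab shim lying on the stone slab. Then bring every shim to the anvil and stack them flat and centred on it: slide each one until its tab hangs over the slab's edge facing you and pinch it there, never lifting it straight off the slab's face. Last, stand the white die upright in the middle of the stack, and leave the watch and the oil jar where they are.

Things in the scene. Friction and masses are not known exactly. Their poses are not given: they have to be found in the camera images.
- slab: Fixed dark stone slab, 200 mm in its own x by 380 mm in y, 40 mm high; origin at the centre of its underside. Its long edge on the -x side faces the robot and is free: below it is the bench, 40 mm down.
- slab_edge (a point): Middle of the top of the slab's free long edge facing the robot (100 mm along -x from the slab's centre, 40 mm above the bench); axes parallel to the slab's, the edge runs along y.
- shim_red: Red anodised tab shim, loose, may be absent: a disc 54 mm across and 3 mm thick with a straight-sided tab 24 mm wide (its sides run from 20 to 64 mm from the disc's centre) pointing along the body's -x axis; 30 g. Origin: centre of the disc's underside, z up. Starts flat on the stone slab with its tab roughly towards the slab's edge, wholly on the slab.
- shim_blue: Blue anodised tab shim, loose, may be absent: a disc 54 mm across and 3 mm thick with a straight-sided tab 24 mm wide (its sides run from 20 to 64 mm from the disc's centre) pointing along the body's -x axis; 30 g. Origin: centre of the disc's underside, z up. Starts flat on the stone slab with its tab roughly towards the slab's edge, wholly on the slab.
- shim_yellow: Yellow anodised tab shim, loose, may be absent: a disc 54 mm across and 3 mm thick with a straight-sided tab 24 mm wide (its sides run from 20 to 64 mm from the disc's centre) pointing along the body's -x axis; 30 g. Origin: centre of the disc's underside, z up. Starts flat on the stone slab with its tab roughly towards the slab's edge, wholly on the slab.
- shim_green: Green anodised tab shim, loose, may be absent: a disc 54 mm across and 3 mm thick with a straight-sided tab 24 mm wide (its sides run from 20 to 64 mm from the disc's centre) pointing along the body's -x axis; 30 g. Origin: centre of the disc's underside, z up. Starts flat on the stone slab with its tab roughly towards the slab's edge, wholly on the slab.
- anvil: Fixed upright steel anvil cylinder of the case press, 64 mm across, 40 mm high, flat top; origin at the centre of its underside.
- anvil_top (a point): Centre of the anvil's flat top, 40 mm above the bench. The tabs of the stacked shims may point any way; fanned out, each hangs beyond the anvil clear of the others.
- die: Loose press die: white puck 48 mm across and 16 mm high with an upright brass stem 22 mm across and 40 mm long on top (56 mm in all), 80 to 170 g; origin at the centre of the puck's underside, z up along the stem. Stands on the bench.
- selector_base: Fixed cream control box of the stroke selector, 90 x 90 mm, 50 mm high; origin at the centre of its underside. Six marks round the knob, the red one is the end stop.
- selector_grip (a point): On the vertical axis of the selector knob, at gripping height (78 mm above the bench, mid-height of the bar grip). The knob's black bar grip is 46 mm long, 14 mm wide; it stands from 57 to 91 mm above the bench on a round foot 48 mm across. The bar lies along this point's x axis; the end with the white line is its -x end.
- selector (a joint): Angle of the selector knob, rad: 0 at its anticlockwise end stop (bar along the box's x axis, white line at the red mark on the -x side), growing as it is turned clockwise seen from above, to 2.63 at the other stop. It has spring detents (clicks) every 0.524 rad (30 degrees), at 0, 0.524, 1.047, 1.571, 2.094 and 2.618, and snaps to the nearest when let go; about 0.05 N m takes it over a click.
- shim_red_tab (a point): Point on the middle of the tab of shim_red, 50 mm from the disc's centre, at mid-thickness.
- shim_blue_tab (a point): Point on the middle of the tab of shim_blue, 50 mm from the disc's centre, at mid-thickness.
- shim_yellow_tab (a point): Point on the middle of the tab of shim_yellow, 50 mm from the disc's centre, at mid-thickness.
- shim_green_tab (a point): Point on the middle of the tab of shim_green, 50 mm from the disc's centre, at mid-thickness.
- watch: Bystander: wristwatch lying open on its back, 38 mm case, bracelet 160 mm long, 11 mm high; leave it alone. Origin: centre of its underside.
- oil_jar: Bystander: small amber oil jar, 32 mm across, 45 mm high; leave it alone. Origin: centre of its underside.
Things that resemble listed ones, but are neither listed nor needed, are in the scene too. Of the things that look like the selector_base, the middle-sized one is meant.

How it is judged (in metres and radians):
On the way, in this order (a step that is already met when the one before it is completed fails the run):
1. the selector is turned back to its end stop (value of joint selector below 0.12 rad), for 0.1 s.
2. the selector is clicked forward by three or four clicks ((value of joint selector between 1.4008 and 1.7408 rad or value of joint selector between 1.9244 and 2.2644 rad)), for 0.2 s.
3. every shim lies stacked flat and centred on the anvil, let go (horizontal distance between each of shim_red, shim_blue, shim_yellow, shim_green and anvil_top below 0.006 m and z of shim_red in the frame of anvil_top between -0.002 and 0.011 m and angle between each of shim_red, shim_blue, shim_yellow, shim_green's own z axis and vertical below 0.06 rad and z of shim_blue in the frame of anvil_top between -0.002 and 0.011 m and z of shim_yellow in the frame of anvil_top between -0.002 and 0.011 m and z of shim_green in the frame of anvil_top between -0.002 and 0.011 m and contact force between each of shim_red, shim_blue, shim_yellow, shim_green and the fingers below 0.2 N), for 0.2 s.
4. the die stands on the stack (horizontal distance between die and anvil_top below 0.006 m and angle between die's own z axis and vertical below 0.06 rad and z of die in the frame of anvil_top between 0.0075 and 0.0135 m), for 0.2 s.
At the end, for the whole second after the job is handed in: Every shim present lies flat (0.06 rad) on the anvil, centred within 6 mm; the die stands upright (0.06 rad) and at rest on top of them, centred within 6 mm; the selector is within 0.17 rad of as many clicks (3 or 4) as there are shims (horizontal distance between each of shim_red, shim_blue, shim_yellow, shim_green, die and anvil_top below 0.006 m and z of shim_red in the frame of anvil_top between -0.002 and 0.011 m and angle between each of shim_red, shim_blue, shim_yellow, shim_green, die's own z axis and vertical below 0.06 rad and z of shim_blue in the frame of anvil_top between -0.002 and 0.011 m and z of shim_yellow in the frame of anvil_top between -0.002 and 0.011 m and z of shim_green in the frame of anvil_top between -0.002 and 0.011 m and ((z of die in the frame of anvil_top between 0.0075 and 0.0105 m and value of joint selector between 1.4008 and 1.7408 rad) or (z of die in the frame of anvil_top between 0.0105 and 0.0135 m and value of joint selector between 1.9244 and 2.2644 rad)) and linear speed of die below 0.02 m/s); the robot touches nothing.
It fails at once if a shim was picked up off the face of the slab instead of by its overhanging tab ((contact force between shim_red and the fingers above 0.5 N and z of shim_red in the frame of slab_edge between 0.006 and 0.014 m and x of shim_red_tab in the frame of slab_edge above 0.003 m and x of shim_red in the frame of slab_edge below 0.19 m and y of shim_red in the frame of slab_edge between -0.18 and 0.18 m) or (contact force between shim_blue and the fingers above 0.5 N and z of shim_blue in the frame of slab_edge between 0.006 and 0.014 m and x of shim_blue_tab in the frame of slab_edge above 0.003 m and x of shim_blue in the frame of slab_edge below 0.19 m and y of shim_blue in the frame of slab_edge between -0.18 and 0.18 m) or (contact force between shim_yellow and the fingers above 0.5 N and z of shim_yellow in the frame of slab_edge between 0.006 and 0.014 m and x of shim_yellow_tab in the frame of slab_edge above 0.003 m and x of shim_yellow in the frame of slab_edge below 0.19 m and y of shim_yellow in the frame of slab_edge between -0.18 and 0.18 m) or (contact force between shim_green and the fingers above 0.5 N and z of shim_green in the frame of slab_edge between 0.006 and 0.014 m and x of shim_green_tab in the frame of slab_edge above 0.003 m and x of shim_green in the frame of slab_edge below 0.19 m and y of shim_green in the frame of slab_edge between -0.18 and 0.18 m)).
It fails at once if the watch was knocked aside by more than 40 mm (distance of watch from where it was at the start of the episode above 0.04 m).
It fails at once if the oil_jar was knocked aside by more than 40 mm (distance of oil_jar from where it was at the start of the episode above 0.04 m).
Of shim_red, shim_blue, shim_yellow, shim_green only 3 to 4 are there at a start; the rules pass over those that are not, and their reading is None.
At some moment in a run one of die may be knocked a few centimetres aside while the robot is not near it.
It also fails if it takes over 210 s, if anything falls off the work surface, if the arm or the gripper's body presses on something with over 40 N, if the wrist force passes 120 N, or if a joint passes its speed limit or range.

## Robot

A 6-joint arm with a two-finger parallel gripper is mounted at the origin on the work surface. World frame = base frame: x ahead of the robot, y to its left, z up, the work surface at z = 0. Lengths are in m, angles in degrees, forces in N, time in s.
With the tool pointing down it reaches from about 0.375 to 0.925 m from the base axis. Payload 5.7 kg.
Tool frame: the origin (TCP) lies at the very end of the fingers, on their centre line; the grasp point (between the pads) lies robot.pinch_z behind it (robot.pinch_z is the distance from the TCP to the grasp point, in m); z points along the fingers, x is the direction in which the jaws open and shut, and the axes are right-handed (so a half turn about z gives the same grasp; the last joint's range is limited). The gripper opens to 88 mm and grips with 3 to 60 N. Pads are 20 mm wide; open, the fingers measure 115 mm over their backs; the gripper's body (75 mm by 178 mm) begins 61 mm behind the grasp point.
Start: joints at [-80.277, 20.558, 86.54, -0, 72.909, -6.595], TCP at [0.169, -0.576, 0.223] pointing down, gripper open.
Joint ranges: [-170.27, 170.27], [-57.76, 135], [12.27, 136.19], [-55.21, 235.2], [11.17, 155.16], [-170.74, 170.74]. Speed limits (degrees/s): [136.94, 136.94, 180, 180, 180, 180].

## Interface

Orientations are given as a 3x3 rotation matrix whose columns are the frame's x, y, z axes.
In Python, from plant import robot gives the robot as it stands. The module is installed in compiled form; this text tells all that it offers.
- The arm moves only by the tool jog_arm, never from a script. Its argument "deltas" is a list that holds one entry, the list of rows, each a list of 5 numbers: the shift along the world's x, y, z in mm, then the turn about the world's z in rad, then the closure, from -1 (fully open) to 1 (shut). In form: [[[tx, ty, tz, turn, claw], ...]]. A call has 1 to 8 rows; each row is the pose to reach, as a shift and turn from the pose commanded when the call began; what a row does not reach only later rows make up. A row lasts 1/10 s, in which the tool goes at most 50 mm and 8.59 degrees, less where a joint would pass 70% of its speed; a pose out of reach is approached as far as the arm can. A call with a gripper value outside its range is refused whole. The fingers move at their own pace and stop on an object; "newtons" is the grip in N (left out, the last holds). Time passes only in rows, so rows that repeat a pose let the fingers close. It gives the time, the measured TCP pose, the force and the opening at its end, in the units of the state.
- robot.state(): the state, without advancing time (a new reading comes with each control period).
- robot.get_image(name): name is "scene" or "top" or "wrist"; returns the picture (400x640x3 uint8, red, green, blue); there is no depth.
- robot.camera_params(name): a dict with "fov_y" (degrees; the focal length in pixels is half the picture's height over the tangent of half this angle, whatever the lens; pixels are square), "cx", "cy" (the principal point, pixels), "k1" (the pictures are not rectified: a ray, as slopes to the right and down, at radius r is drawn at 1 + k1 r^2 times it, then the intrinsics apply), "extrinsics" (4x4, takes a point from world to camera coordinates). Camera axes: x right, y up, looking along -z (the intrinsics and any distortion apply to the point x, -y, -z); pixel columns grow to the right and rows downward; lengths in m; the calibration is good to about 2 mm. A picture is of the moment at which its call begins: read the wrist's pose just before it. camera_params takes no time and is no camera call; for the wrist camera it gives the pose at the moment of the call.
- robot.sign_off(): hands the job in, once; it reports no verdict.
Trained networks look in the newest picture that a camera, given by its name, has taken for a name from the list of things; names that differ only in an ending like _2 or _b are one class to them, and where a whole thing is asked for, a point or a joint stands for the part that bears it (a point fixed in the world has none). Each returns a list of dicts, best first, with "confidence" (0 to 1); they miss things now and then, are a little off and sometimes report something else, mostly with a low value. They report only what shows in the picture. A call takes as long as a camera call. They do not tell look-alikes from the thing itself.
- robot.outline_of(camera, thing): "mask" (400x640 bool, what is visible of it) and "extent" ([left, top, right, bottom] in pixels, round what is visible of it).
- robot.tip_of(camera, thing): "point" ([column, row] in pixels: a listed point, or the origin of a listed thing).
The state is a dict: "time_s": time; "q": joint angles; "joint_velocities": joint speeds; "effort": joint torques, N m; "tool_pos": TCP position; "ee_rot": TCP orientation; "force": force on the tool from outside, world axes, zero at the start; "torque": the same for the moment, N m; "gripper_width": finger opening in m.
Only numpy, scipy, OpenCV 4.12 (cv2) and the standard library are available. Lean on these libraries where they do the work, as an engineer would, in place of code of your own. Each camera call takes 0.05 s, during which the arm holds its last target. There are 200 camera calls.

## Working session

There is one attempt and no reset: what is moved stays moved. The work goes in short steps, Python scripts to look and compute and a tool call to move; the robot and the scene stay as the last step left them, time stands still between calls to the robot, and variables do not carry over. Pictures are saved under pics/ and viewed, about 12 in all and at most 16, crops included, and the job is handed in when it is done.

Besides the shell and the picture viewer there is one more tool, called after ">>>" by a JSON object that holds its "name" and its "arguments". jog_arm: Moves the arm, as the interface text tells. Its arguments: {"type":"object","properties":{"deltas":{"type":"array","items":{"type":"array","items":{"type":"array","items":{"type":"number"}}}},"newtons":{"type":"number"}},"required":["deltas"]}

```bash
mkdir -p pics
cat > h.py <<'E'
import numpy as np, cv2
from plant import robot
def ray(cam,px,P=None):
    P=P or robot.camera_params(cam); f=200/np.tan(np.radians(P['fov_y'])/2)
    d=np.array([(px[0]-P['cx'])/f,(px[1]-P['cy'])/f]); u=d.copy()
    for _ in range(30): u=d/(1+P['k1']*(u@u))
    E=np.array(P['extrinsics']); R=E[:3,:3]; c=-R.T@E[:3,3]
    return c, R.T@np.array([u[0],-u[1],-1.])
def onz(cam,px,z,P=None):
    c,d=ray(cam,px,P); return c+d*(z-c[2])/d[2]
def proj(cam,p,P=None):
    P=P or robot.camera_params(cam); f=200/np.tan(np.radians(P['fov_y'])/2)
    E=np.array(P['extrinsics']); q=E[:3,:3]@np.array(p)+E[:3,3]
    u=np.array([q[0],-q[1]])/-q[2]; u=u*(1+P['k1']*(u@u)); return u*f+[P['cx'],P['cy']]
def save(cam,name,crop=None,s=1):
    im=robot.get_image(cam)
    if crop: im=im[crop[1]:crop[3],crop[0]:crop[2]]
    im=cv2.resize(im,None,fx=s,fy=s,interpolation=cv2.INTER_CUBIC)
    cv2.imwrite('pics/'+name+'.png',im[:,:,::-1])
E
python3 - <<'E'
from h import *
np.set_printoptions(precision=4,suppress=True)
print(robot.pinch_z, robot.state())
for c in ('scene','top','wrist'):
    save(c,c+'0'); P=robot.camera_params(c); print(c,P['fov_y'],P['k1'],P['cx'],P['cy'],'pos',ray(c,(320,200))[0])
a=cv2.imread('pics/top0.png');cv2.imwrite('pics/t.png',cv2.resize(a,(800,500)))
for t,z in [('slab',.04),('shim_red',.04),('shim_blue',.04),('shim_yellow',.04),('shim_green',.04),('anvil',0),('anvil_top',.04),('die',0),('selector_base',0),('selector_grip',.078),('watch',0),('oil_jar',0),('slab_edge',.04),('shim_red_tab',.0415),('shim_blue_tab',.0415),('shim_yellow_tab',.0415),('shim_green_tab',.0415)]:
    for r in robot.tip_of('top',t)[:4]: print(t,round(r['confidence'],2),np.round(r['point'],1),onz('top',r['point'],z)[:2])
E
```

```text
0.0187 {'time_s': 0.0, 'q': array([-80.2787,  20.5967,  86.5971,  -0.0009,  72.9095,  -6.596 ]), 'joint_velocities': array([-0.0432,  0.1136,  0.008 ,  0.0602, -0.0476,  0.0127]), 'effort': array([ -0.0027, -51.5383, -27.0722,   0.067 ,   0.0348,  -0.0002]), 'tool_pos': array([ 0.1684, -0.5752,  0.2218]), 'ee_rot': array([[ 0.281 , -0.9597, -0.0003],
       [-0.9597, -0.281 ,  0.0018],
       [-0.0018, -0.0002, -1.    ]]), 'force': array([ 0.1064, -0.0549, -0.1097]), 'torque': array([ 0.0158, -0.0594,  0.0091]), 'gripper_width': 0.08745134652314814}
scene 48.88537581596847 0.027944050277534348 317.52969026564347 197.33914670830816 pos [1.4837 0.0386 1.1055]
top 44.08422793081546 -0.1583632018885545 320.9100987915587 206.2406186184275 pos [ 0.2174 -0.0937  1.6794]
wrist 60.35469554007778 -0.054189142857435674 327.2066084530741 198.07325056406543 pos [ 0.2362 -0.5555  0.3856]
slab 0.78 [243.1 190. ] [0.5501 0.1529]
shim_red 0.52 [254.5 183.4] [0.574  0.1152]
shim_blue 0.69 [209.3 204.5] [0.497  0.2656]
shim_blue 0.65 [228.7 184. ] [0.5696 0.2034]
shim_green 0.62 [280.  185.7] [0.5683 0
[... 556 characters left out ...]
[0.5416 0.2808]
selector_grip 0.61 [386.5 248.5] [ 0.361  -0.3294]
selector_grip 0.47 [393.8 196. ] [ 0.5361 -0.3532]
watch 0.75 [278.6 135.8] [0.7579 0.0436]
oil_jar 0.53 [370.  146.5] [ 0.728  -0.2815]
slab_edge 0.73 [241.4 219.2] [0.4499 0.1535]
shim_red_tab 0.85 [262.5 195.5] [0.5326 0.0859]
shim_red_tab 0.61 [280.  137.2] [0.7396 0.0351]
shim_blue_tab 0.83 [226.  200.7] [0.5113 0.2089]
shim_blue_tab 0.67 [333.3 216.9] [ 0.4661 -0.1549]
shim_yellow_tab 0.74 [205.5 203.3] [0.5005 0.2785]
shim_yellow_tab 0.67 [228.3 187. ] [0.5588 0.2039]
shim_yellow_tab 0.34 [384.9 204.6] [ 0.5128 -0.3287]
shim_yellow_tab 0.26 [224.2 203.9] [0.5002 0.2144]
shim_green_tab 0.74 [279.1 202.5] [0.5101 0.0287]
```

View pics/t.png

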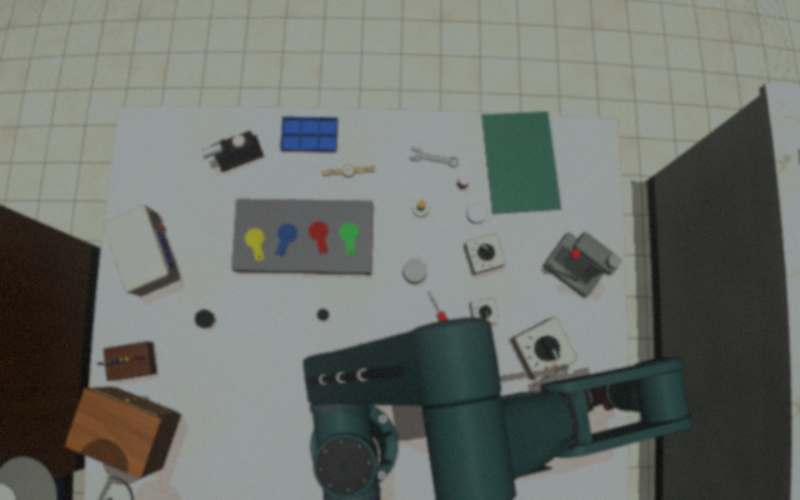

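View pics/scene0.png

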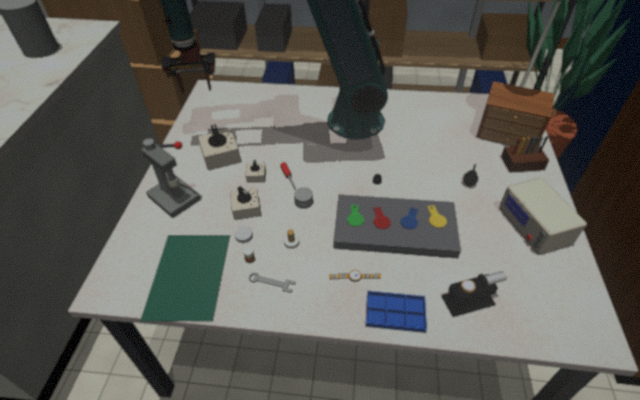

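Four shims (yellow 256,243; blue 287,238; red 319,236; green 348,237 in the enlarged top view), so 4 clicks. Three control boxes appear: large (433,278), small (387,247) and medium (387,205) in the top camera. The medium one, near (0.52,-0.34), fits "middle-sized". I'll confirm from near with the wrist camera.

>>> {"name": "jog_arm", "arguments": {"deltas": [[[50,40,0,0,-1],[100,80,0,0,-1],[150,120,0,0,-1],[190,160,0,0,-1],[230,200,0,0,-1],[280,235,0,0,-1],[280,235,0,0,-1],[280,235,0,0,-1]]]}}

```text
time_s: 1.8
tool_pos: [0.4516, -0.3377, 0.2228]
ee_rot: [[0.284, -0.959, 0.001], [-0.959, -0.284, 0.001], [-0.0, -0.002, -1.0]]
force: [0.0, -0.6, -0.2]
gripper_width: 0.0881
```

Run:
```python
from h import *
np.set_printoptions(precision=4,suppress=True)
s=robot.state();print(s['time_s'],s['tool_pos'],s['ee_rot'][:,0],s['q'])
P=robot.camera_params('wrist');save('wrist','w1')
for t,z in [('selector_base',.05),('selector_grip',.078),('anvil_top',.04),('die',0)]:
    for r in robot.tip_of('wrist',t)[:3]: print(t,round(r['confidence'],2),np.round(r['point'],1),onz('wrist',r['point'],z,P)[:2])
for r in robot.outline_of('wrist','selector_base'): print(r['confidence'],r['extent'])
a=robot.get_image('scene')[110:260,180:340];cv2.imwrite('pics/sc1.png',cv2.resize(a,None,fx=4,fy=4,interpolation=2)[:,:,::-1])
```

```text
1.8 [ 0.4516 -0.3377  0.2228] [ 0.2843 -0.9587 -0.0004] [-43.8752  17.5674  91.0792   0.0996  71.3282  29.5755]
selector_base 0.73 [308.7 242.3] [ 0.3798 -0.3385]
selector_base 0.61 [344.4 108.7] [ 0.5205 -0.3341]
selector_base 0.56 [407.6 337.1] [ 0.2985 -0.4796]
selector_grip 0.77 [305.6 260.7] [ 0.3718 -0.339 ]
selector_grip 0.72 [353.3 112.8] [ 0.5193 -0.3412]
anvil_top 0.67 [150.4 106.5] [ 0.4693 -0.1495]
0.96 [301.3, 60.7, 396.8, 160.8]
0.73 [352.3, 295.8, 467.7, 380.7]
0.59 [0.0, 0.0, 75.1, 87.6]
0.58 [277.6, 216.1, 341.0, 280.9]
```

View pics/w1.png

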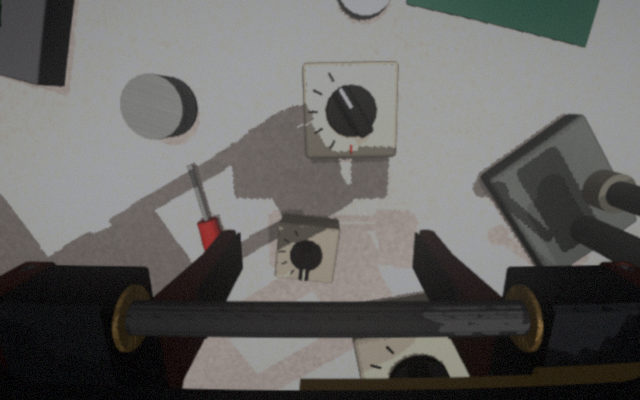

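View pics/sc1.png

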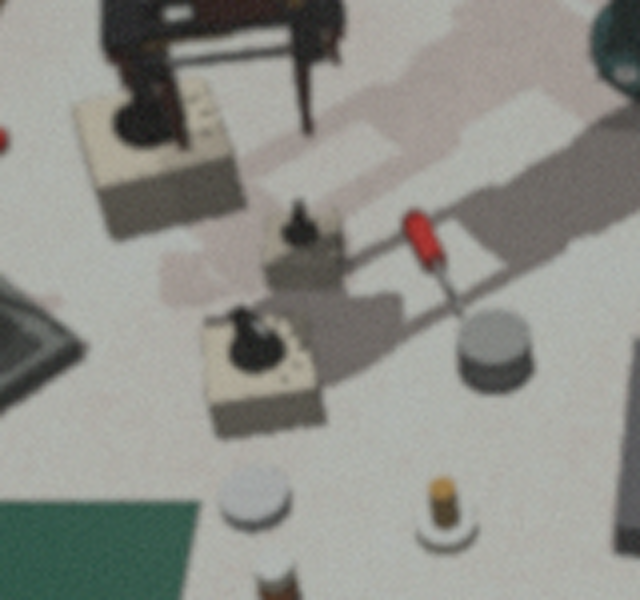

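The wrist picture shows the medium box (301–397, 61–161) with its red mark at (351,150). The small box (309,247) and the large box (410,340) are clearly different sizes, so the medium one is the selector. Its white line points up-left, about 150° clockwise from red, which is click 5. Now the precise geometry.

Run:
```python
from h import *
np.set_printoptions(precision=4,suppress=True)
P=robot.camera_params('wrist')
rs=[r for r in robot.outline_of('wrist','selector_base') if 290<r['extent'][0]<312]
m=rs[0]['mask'].astype(np.uint8)
cn=max(cv2.findContours(m,0,2)[0],key=cv2.contourArea)[:,0,:]
W=np.array([onz('wrist',p,.05,P)[:2] for p in cn])*1000
rc=cv2.minAreaRect(W.astype(np.float32));print(rc)
for n,p,z in [('foot',(351,110),.057),('whiteA',(340,88),.091),('whiteB',(354,108),.091),('red',(351,150),.05),('corners',(303,62),.05),('',(398,61),.05),('',(397,157),.05),('',(305,157),.05)]: print(n,onz('wrist',p,z,P)[:2])
a=robot.get_image('wrist')[50:170,290:410];cv2.imwrite('pics/w1c.png',cv2.resize(a,None,fx=5,fy=5,interpolation=2)[:,:,::-1])
```

```text
((515.0755004882812, -344.5340576171875), (90.06954193115234, 89.99748992919922), 17.458322525024414)
foot [ 0.5165 -0.3448]
whiteA [ 0.5307 -0.3286]
whiteB [ 0.5186 -0.3444]
red [ 0.4802 -0.3565]
corners [ 0.5456 -0.2901]
 [ 0.5711 -0.374 ]
 [ 0.4863 -0.402 ]
 [ 0.461  -0.3152]
```

View pics/w1c.png

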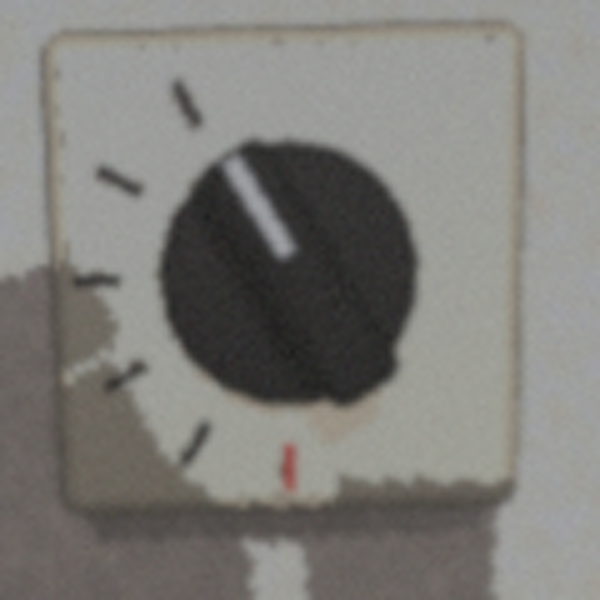

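>>> {"name": "jog_arm", "arguments": {"deltas": [[[20,0,-20,0.13,-1],[45,-4,-50,0.27,-1],[65,-5,-80,0.4,-1],[65,-5,-80,0.532,-1],[65,-5,-80,0.532,-1],[65,-5,-80,0.532,-1],[65,-5,-80,0.532,-1],[65,-5,-80,0.532,-1]]]}}

```text
time_s: 3.05
tool_pos: [0.5135, -0.3463, 0.1436]
ee_rot: [[0.727, -0.686, 0.001], [-0.686, -0.727, -0.001], [0.001, -0.0, -1.0]]
force: [0.1, -0.5, -0.0]
gripper_width: 0.0876
```

Run:
```python
from h import *
for i in range(3):
    s=robot.state();print(s['time_s'],s['tool_pos'],s['ee_rot'][:,0],s['q']); robot.get_image('wrist')
for t in ['selector_grip','selector_base']:
    for r in robot.tip_of('wrist',t)[:2]: print(t,r,onz('wrist',r['point'],.078 if 'g' in t else 0))
```

```text
3.05 [ 0.51352537 -0.34634366  0.14356802] [ 0.72746131 -0.68614726  0.00140547] [-4.03834663e+01  2.64817317e+01  8.91235647e+01 -9.30507468e-04
  6.43141130e+01  2.94288697e+00]
3.1 [ 0.51349742 -0.34621997  0.14345229] [ 0.72780739 -0.68578057  0.00118347] [-4.03767072e+01  2.64882778e+01  8.91311522e+01 -3.46301512e-04
  6.43126898e+01  2.92050456e+00]
3.15 [ 0.51355586 -0.34608927  0.14334421] [ 0.72808878 -0.68548213  0.00099403] [-4.03653086e+01  2.64983242e+01  8.91311787e+01  2.15271863e-03
  6.43133713e+01  2.90731893e+00]
selector_grip {'point': [328.2, 197.3], 'confidence': 0.96} [ 0.51971852 -0.33931564  0.078     ]
selector_base {'point': [326.5, 174.1], 'confidence': 0.79} [ 0.51927536 -0.33782384  0.        ]
```

>>> {"name": "jog_arm", "arguments": {"deltas": [[[3,3,-30,0,-1],[3,3,-60,0,-1],[3,3,-81,0,-1],[3,3,-81,0,0],[3,3,-81,0,1],[3,3,-81,0,1],[3,3,-81,0,1],[3,3,-81,0,1]]], "newtons": 15}}

```text
time_s: 4.1
tool_pos: [0.5172, -0.3433, 0.0628]
ee_rot: [[0.729, -0.685, 0.001], [-0.685, -0.729, -0.001], [0.002, -0.0, -1.0]]
force: [-0.4, -0.3, 0.7]
gripper_width: 0.0509
```

>>> {"name": "jog_arm", "arguments": {"deltas": [[[0,0,0,0,1],[0,0,0,0,1],[0,0,0,0,1],[0,0,0,0,1],[0,0,0,0,1]]]}}

```text
time_s: 4.6
tool_pos: [0.5176, -0.3441, 0.0617]
ee_rot: [[0.729, -0.684, 0.002], [-0.684, -0.729, -0.002], [0.003, 0.0, -1.0]]
force: [2.9, -3.2, -0.9]
gripper_width: 0.0141
```

>>> {"name": "jog_arm", "arguments": {"deltas": [[[1,-1,0,0.14,1],[1,-1,0,0.28,1],[1,-1,0,0.42,1],[1,-1,0,0.56,1],[1,-1,0,0.7,1],[1,-1,0,0.84,1],[1,-1,0,0.98,1],[1,-1,0,1.12,1]]]}}

```text
time_s: 5.4
tool_pos: [0.5234, -0.3453, 0.0619]
ee_rot: [[0.932, 0.362, 0.01], [0.362, -0.932, -0.003], [0.008, 0.007, -1.0]]
force: [18.2, -0.2, -12.1]
gripper_width: 0.0138
```

>>> {"name": "jog_arm", "arguments": {"deltas": [[[0,0,0,0.14,1],[0,0,0,0.28,1],[0,0,0,0.42,1],[0,0,0,0.56,1],[0,0,0,0.7,1],[0,0,0,0.84,1],[0,0,0,0.98,1],[0,0,0,1.12,1]]]}}

```text
time_s: 6.2
tool_pos: [0.526, -0.3405, 0.062]
ee_rot: [[0.082, 0.997, 0.014], [0.997, -0.082, 0.004], [0.005, 0.014, -1.0]]
force: [25.6, 17.2, -7.5]
gripper_width: 0.0138
```

>>> {"name": "jog_arm", "arguments": {"deltas": [[[0,0,0,0.1,1],[0,0,0,0.2,1],[0,0,0,0.3,1],[0,0,0,0.4,1],[0,0,0,0.4,1],[0,0,0,0.4,1]]]}}

```text
time_s: 6.8
tool_pos: [0.5235, -0.3394, 0.0621]
ee_rot: [[-0.308, 0.951, 0.01], [0.952, 0.308, 0.006], [0.002, 0.011, -1.0]]
force: [19.5, 17.5, -1.4]
gripper_width: 0.0138
```

Run:
```python
from h import *
s=robot.state();print(s['tool_pos'],s['q'],s['torque'],s['force'],np.degrees(np.arctan2(s['ee_rot'][1,0],s['ee_rot'][0,0])))
```

```text
[ 0.52347741 -0.33940051  0.06212445] [ -39.66997219   32.27317839   92.55695319    0.73800977   54.95254513
 -148.00446935] [ 2.99805086 -3.37009612 -0.20421286] [19.48919074 17.45431508 -1.36991599] 107.91259256895013
```

>>> {"name": "jog_arm", "arguments": {"deltas": [[[3,2,0,0,1],[5,4,0,0.02,1],[5,4,0,0.02,1],[5,4,0,0.02,1]]]}}

```text
time_s: 7.2
tool_pos: [0.5238, -0.3392, 0.0621]
ee_rot: [[-0.328, 0.945, 0.002], [0.945, 0.328, 0.001], [0.0, 0.003, -1.0]]
force: [5.1, 5.0, 3.5]
gripper_width: 0.0145
```

Run:
```python
from h import *
s=robot.state();print(s['tool_pos'],s['torque'],s['force'],np.degrees(np.arctan2(s['ee_rot'][1,0],s['ee_rot'][0,0])))
```

```text
[ 0.52380741 -0.33920046  0.06207827] [ 0.95088988 -1.04276619 -0.39668686] [5.10515585 4.97296657 3.47029276] 109.12272101276369
```

>>> {"name": "jog_arm", "arguments": {"deltas": [[[-2,-1,0,-0.14,1],[-2,-1,0,-0.28,1],[-2,-1,0,-0.42,1],[-2,-1,0,-0.56,1],[-2,-1,0,-0.7,1],[-2,-1,0,-0.84,1],[-2,-1,0,-0.98,1],[-2,-1,0,-1.12,1]]]}}

```text
time_s: 8.0
tool_pos: [0.5231, -0.3415, 0.0621]
ee_rot: [[0.711, 0.703, 0.005], [0.703, -0.711, -0.001], [0.002, 0.004, -1.0]]
force: [7.3, 0.9, -0.9]
gripper_width: 0.0137
```

>>> {"name": "jog_arm", "arguments": {"deltas": [[[0,0,0,-0.14,1],[0,0,0,-0.28,1],[0,0,0,-0.42,1],[0,0,0,-0.56,1],[0,0,0,-0.7,1],[0,0,0,-0.84,1],[0,0,0,-1.0,1],[0,0,0,-1.0,1]]]}}

```text
time_s: 8.8
tool_pos: [0.521, -0.3421, 0.0621]
ee_rot: [[0.977, -0.214, 0.001], [-0.214, -0.977, -0.002], [0.002, 0.002, -1.0]]
force: [1.9, -2.2, 2.8]
gripper_width: 0.014
```

Run:
```python
from h import *
s=robot.state();print(s['tool_pos'],s['torque'],s['force'],np.degrees(np.arctan2(s['ee_rot'][1,0],s['ee_rot'][0,0])))
```

```text
[ 0.52102664 -0.34211831  0.06206692] [-0.35999793 -0.44895758 -0.00879893] [ 1.86443667 -2.19283614  2.79534909] -12.378716435712981
```

>>> {"name": "jog_arm", "arguments": {"deltas": [[[0,0,0,0,0.3],[0,0,0,0,-1],[0,0,0,0,-1],[0,0,0,0,-1],[0,0,40,0,-1],[0,0,80,0,-1],[0,0,100,0,-1],[0,0,100,0,-1]]]}}

```text
time_s: 9.6
tool_pos: [0.5224, -0.3423, 0.1651]
ee_rot: [[0.977, -0.212, 0.005], [-0.212, -0.977, -0.004], [0.006, 0.003, -1.0]]
force: [0.5, -0.1, -0.4]
gripper_width: 0.0745
```

Run:
```python
from h import *
print(robot.state()['tool_pos']);save('wrist','w2')
```

```text
[ 0.52242319 -0.34228353  0.16509897]
```

View pics/w2.png

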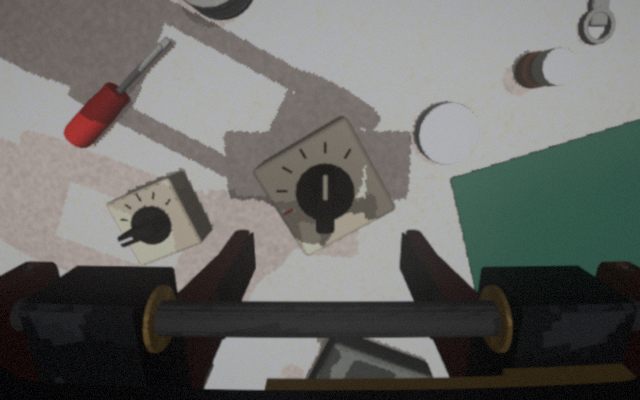

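White line at (325,187) points to the mark at (325,147), the fourth past the red one at (288,210), so the selector is set to 4 clicks. Next I measure the anvil and then the shims.

>>> {"name": "jog_arm", "arguments": {"deltas": [[[0,20,30,-0.14,-1],[-10,60,50,-0.28,-1],[-20,100,50,-0.42,-1],[-40,140,50,-0.56,-1],[-55,192,50,-0.7,-1],[-55,192,50,-0.84,-1],[-55,192,50,-0.98,-1],[-55,192,50,-1.12,-1]]]}}

```text
time_s: 10.45
tool_pos: [0.4641, -0.1475, 0.2098]
ee_rot: [[0.231, -0.973, -0.003], [-0.973, -0.231, 0.002], [-0.002, 0.003, -1.0]]
force: [-0.4, 0.4, -0.7]
gripper_width: 0.0878
```

>>> {"name": "jog_arm", "arguments": {"deltas": [[[0,0,0,-0.12,-1],[0,0,0,-0.234,-1],[0,0,0,-0.234,-1],[0,0,0,-0.234,-1]]]}}

```text
time_s: 10.85
tool_pos: [0.4647, -0.1484, 0.2103]
ee_rot: [[0.006, -1.0, -0.002], [-1.0, -0.006, 0.001], [-0.001, 0.002, -1.0]]
force: [-0.2, -0.3, -0.1]
gripper_width: 0.0879
```

```bash
cat >> h.py <<'E'
def center(cam,thing,z,P,k=0):
    """minAreaRect/centroid in mm of the outline unprojected at height z"""
    out=[]
    for r in robot.outline_of(cam,thing)[:3]:
        cn=max(cv2.findContours(r['mask'].astype(np.uint8),0,2)[0],key=cv2.contourArea)[:,0,:]
        if len(cn)<8: continue
        W=np.array([onz(cam,p,z,P)[:2] for p in cn],np.float32)*1000
        out.append((round(r['confidence'],2),np.round(r['extent']),cv2.minEnclosingCircle(W),cv2.minAreaRect(W)))
    return out
E
python3 - <<'E'
from h import *
s=robot.state();print(s['time_s'],s['tool_pos'],s['ee_rot'][:,0],s['q'])
P=robot.camera_params('wrist')
im=robot.get_image('wrist');cv2.imwrite('pics/w3.png',im[:,:,::-1])
for o in center('wrist','anvil',.04,P): print(o)
for t,z in [('anvil_top',.04)]:
    for r in robot.tip_of('wrist',t)[:3]: print(t,round(r['confidence'],2),r['point'],onz('wrist',r['point'],z,P)[:2])
E
```

```text
10.85 [ 0.46473136 -0.14841611  0.2103206 ] [ 0.00603592 -0.99998105 -0.00121381] [-2.58344795e+01  1.21237792e+01  1.00812568e+02  5.60293031e-03
  6.72107761e+01  6.38174301e+01]
(0.77, array([298., 134., 364., 205.]), ((470.984375, -149.9520721435547), 34.21143341064453), ((471.1900634765625, -151.04446411132812), (67.0836410522461, 63.33922576904297), 0.3266145884990692))
anvil_top 0.61 [326.5, 175.7] [ 0.46678794 -0.14766627]
```

>>> {"name": "jog_arm", "arguments": {"deltas": [[[10,50,10,0,-1],[20,100,20,0,-1],[30,150,30,0,-1],[40,200,40,0,-1],[50,250,40,0,-1],[50,300,40,0,-1],[50,300,40,0,-1],[50,300,40,0,-1]]]}}

```text
time_s: 11.8
tool_pos: [0.5153, 0.1525, 0.2514]
ee_rot: [[0.007, -1.0, -0.0], [-1.0, -0.007, -0.0], [0.0, 0.0, -1.0]]
force: [-0.2, -0.6, 0.6]
gripper_width: 0.0878
```

>>> {"name": "jog_arm", "arguments": {"deltas": [[[0,0,0,0,-1],[0,0,0,0,-1],[0,0,0,0,-1]]]}}

```text
time_s: 12.1
tool_pos: [0.5156, 0.1497, 0.2516]
ee_rot: [[0.001, -1.0, -0.0], [-1.0, -0.001, -0.0], [0.0, 0.0, -1.0]]
force: [0.4, 0.5, 0.2]
gripper_width: 0.0877
```

Run:
```python
from h import *
s=robot.state();print(s['time_s'],s['tool_pos'],s['ee_rot'][:,0],s['q'])
P=robot.camera_params('wrist')
im=robot.get_image('wrist');cv2.imwrite('pics/w4.png',im[:,:,::-1])
for n in ['red','blue','yellow','green']:
    for t,z in [('shim_'+n,.0415),('shim_'+n+'_tab',.0415)]:
        for r in robot.tip_of('wrist',t)[:2]: print(t,round(r['confidence'],2),r['point'],onz('wrist',r['point'],z,P)[:2])
for o in center('wrist','slab',.04,P): print(o)
```

```text
12.1 [0.51561628 0.14965421 0.25158414] [ 7.74396136e-04 -9.99999679e-01  2.05719001e-04] [ 8.81911447e+00  1.38591331e+01  9.20683394e+01 -1.04805354e-02
  7.40844977e+01  9.87776209e+01]
shim_red 0.81 [361.7, 125.9] [0.56420341 0.11255309]
shim_red 0.31 [320.5, 220.7] [0.45739451 0.15704477]
shim_red_tab 0.74 [322.4, 129.5] [0.56035342 0.15453765]
shim_red_tab 0.59 [369.5, 165.1] [0.52185669 0.10290609]
shim_blue 0.57 [282.0, 129.1] [0.56082899 0.19779647]
shim_blue_tab 0.64 [269.6, 175.2] [0.51054261 0.21318633]
shim_blue_tab 0.5 [201.0, 143.6] [0.54571248 0.28673615]
shim_yellow 0.64 [201.9, 145.6] [0.54353558 0.2859378 ]
shim_yellow 0.31 [560.5, 197.6] [ 0.48491367 -0.12045245]
shim_yellow_tab 0.95 [215.1, 185.5] [0.4988793  0.27505864]
shim_yellow_tab 0.63 [596.6, 50.4] [ 0.64560069 -0.13437286]
shim_green 0.63 [436.5, 123.0] [0.56767514 0.03231611]
shim_green 0.48 [318.9, 129.9] [0.55993096 0.1582855 ]
shim_green_tab 0.68 [439.0, 169.5] [0.51713267 0.02550979]
(0.84, array([136.,  34., 503., 224.]), ((557.2198486328125, 157.92062377929688), 213.21568298339844), ((556.7528686523438, 157.60781860351562), (202.6456298828125, 383.7701110839844), 0.33307215571403503))
```

View pics/w4.png

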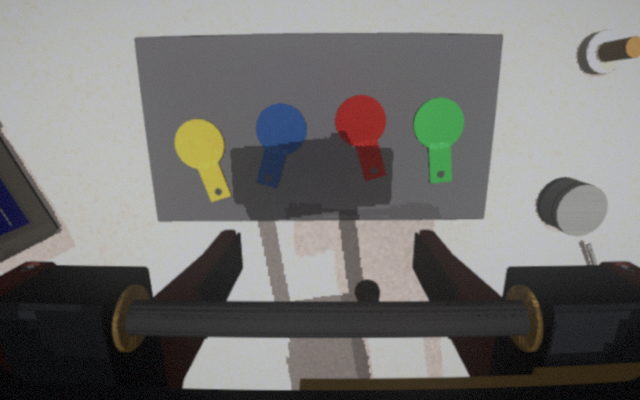

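```bash
cat >> h.py <<'E'
HUE={'red':[(0,8),(172,180)],'yellow':[(22,38)],'green':[(45,80)],'blue':[(100,130)]}
def cmask(im,n,smin=90,vmin=25):
    h=cv2.cvtColor(im,cv2.COLOR_RGB2HSV); m=np.zeros(im.shape[:2],np.uint8)
    for a,b in HUE[n]: m|=cv2.inRange(h,(a,smin,vmin),(b,255,255))
    m=cv2.morphologyEx(m,cv2.MORPH_OPEN,np.ones((3,3),np.uint8)); return cv2.morphologyEx(m,cv2.MORPH_CLOSE,np.ones((7,7),np.uint8))
def shim(cam,im,P,n,z=.043,roi=None):
    m=cmask(im,n)
    if roi: k=np.zeros_like(m);k[roi[1]:roi[3],roi[0]:roi[2]]=1;m*=k
    cs=cv2.findContours(m,0,1)[0]
    if not cs: return None
    c=max(cs,key=cv2.contourArea)
    W=np.array([onz(cam,p,z,P)[:2] for p in c[:,0,:].astype(float)])*1000
    M=cv2.moments((W-W[0]).astype(np.float32))
    cen=W[0]+[M['m10']/M['m00'],M['m01']/M['m00']]
    a=.5*np.arctan2(2*M['mu11'],M['mu20']-M['mu02']); d=np.array([np.cos(a),np.sin(a)])
    t=(W-cen)@d
    if t.max()<-t.min(): d=-d
    return cen-12.9*d, np.degrees(np.arctan2(d[1],d[0]))%360, abs(M['m00']), cv2.boundingRect(c)
E
python3 - <<'E'
from h import *
np.set_printoptions(precision=1,suppress=True)
im=cv2.imread('pics/w4.png')[:,:,::-1].copy();P=robot.camera_params('wrist')
for n in HUE: print(n,shim('wrist',im,P,n))
t=cv2.imread('pics/top0.png')[:,:,::-1].copy();Q=robot.camera_params('top')
for n in HUE: print('top',n,shim('top',t,Q,n,roi=(185,155,300,222)))
for p in [(159,220),(488,218),(136,38),(502,34)]: print(onz('wrist',p,.04,P)*1000)
print(center('top','slab',.04,Q))
# tool point
s=robot.state();print(proj('wrist',s['tool_pos'],P))
# knob check from w2
E=np.array(P['extrinsics']);T=np.eye(4);T[:3,:3]=s['ee_rot'];T[:3,3]=s['tool_pos'];C=E@T
T2=np.eye(4);a=np.radians(-12.25);T2[:3,:3]=[[np.cos(a),np.sin(a),0],[np.sin(a),-np.cos(a),0],[0,0,-1]];T2[:3,3]=[.5224,-.3423,.1651]
P2=dict(P);P2['extrinsics']=C@np.linalg.inv(T2)
print(onz('wrist',(324.5,192),.057,P2),onz('wrist',(325,232),.091,P2))
E
```

```text
red (array([569.8, 116.2]), np.float64(196.68389852829569), 3140.3408235499214, (335, 95, 51, 86))
yellow (array([545., 290.]), np.float64(197.69238535810013), 3208.6968800204977, (175, 119, 56, 83))
green (array([567.7,  32.5]), np.float64(186.96812109680292), 3122.0247984637313, (414, 98, 50, 85))
blue (array([561.4, 200.6]), np.float64(163.76739617730118), 3049.395465733147, (256, 104, 50, 84))
top red (array([571.1, 116. ]), np.float64(197.0471100059874), 2772.368481080637, (247, 177, 15, 26))
top yellow (array([546.4, 289.1]), np.float64(197.70668346765868), 2983.18310477018, (196, 183, 16, 26))
top green (array([570. ,  32.1]), np.float64(186.9230871706945), 2820.8675297126474, (271, 178, 16, 26))
top blue (array([562.4, 199.5]), np.float64(162.5708659721511), 2708.054941335466, (221, 179, 17, 25))
[456.9 347.1  40. ]
[460.3 -36.2  40. ]
[654.4 348.4  40. ]
[658.8 -28.   40. ]
[(0.87, array([186., 157., 293., 221.]), ((555.1388549804688, 158.73818969726562), 213.31069946289062), ((555.1489868164062, 159.93560791015625), (381.83782958984375, 210.0083465576172), 89.74697875976562))]
[326.9 246.9]
[ 0.5 -0.3  0.1] [ 0.5 -0.4  0.1]
```

Yellow, blue, red and green all lie on the slab with their tabs towards the front edge (row ~219, x≈0.457). The wrist and top cameras agree within 2 mm. Green goes first: grip the tab's sides lightly on the slab, slide it out, then re-pinch the overhanging tab.

>>> {"name": "jog_arm", "arguments": {"deltas": [[[5,-50,-40,0.06,0],[8,-100,-80,0.122,0],[8,-123,-120,0.122,0],[8,-123,-151,0.122,0],[8,-123,-151,0.122,0],[8,-123,-190,0.122,0],[8,-123,-205,0.122,0],[8,-123,-205,0.122,0]]], "newtons": 4}}

```text
time_s: 13.45
tool_pos: [0.5229, 0.0291, 0.0464]
ee_rot: [[0.125, -0.992, -0.003], [-0.992, -0.125, 0.001], [-0.001, 0.002, -1.0]]
force: [-0.1, -0.3, 1.0]
gripper_width: 0.0441
```

>>> {"name": "jog_arm", "arguments": {"deltas": [[[0,0,-4,0,0],[0,0,-4,0,0]]]}}

```text
time_s: 13.65
tool_pos: [0.5248, 0.0287, 0.044]
ee_rot: [[0.125, -0.992, 0.002], [-0.992, -0.125, 0.0], [0.0, -0.002, -1.0]]
force: [0.3, 0.3, 0.4]
gripper_width: 0.0437
```

Run:
```python
from h import *
s=robot.state();print(s['time_s'],s['tool_pos'],s['force'],s['ee_rot'][:,0])
save('wrist','w5')
```

```text
13.65 [0.52481354 0.0286693  0.04404575] [0.28132916 0.26248775 0.40546034] [ 1.25157377e-01 -9.92136856e-01  2.99415602e-04]
```

View pics/w5.png

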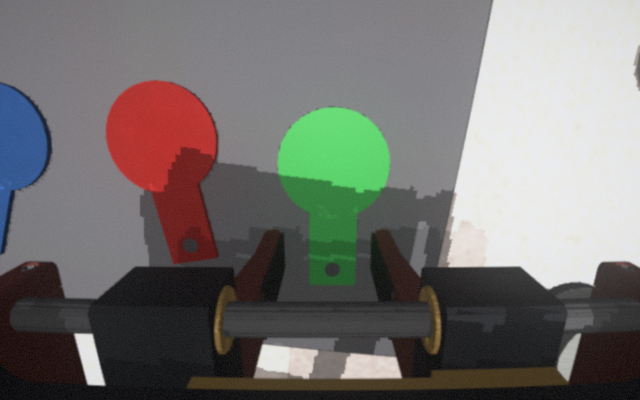

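The green tab (333,250) sits between the fingertips (280/378, 235). I lower to just above the slab and close.

>>> {"name": "jog_arm", "arguments": {"deltas": [[[0,0,-2,0,0],[0,0,-2,0,0],[0,0,-2,0,0]]]}}

```text
time_s: 14.0
tool_pos: [0.5237, 0.0282, 0.0409]
ee_rot: [[0.124, -0.992, 0.0], [-0.992, -0.124, 0.0], [0.0, -0.0, -1.0]]
force: [-0.2, -0.4, -0.5]
gripper_width: 0.0437
```

>>> {"name": "jog_arm", "arguments": {"deltas": [[[0,0,0,0,1],[0,0,0,0,1],[0,0,0,0,1],[0,0,0,0,1],[0,0,0,0,1],[0,0,0,0,1]]], "newtons": 5}}

```text
time_s: 14.6
tool_pos: [0.5236, 0.0282, 0.0406]
ee_rot: [[0.124, -0.992, 0.0], [-0.992, -0.124, 0.0], [-0.0, -0.0, -1.0]]
force: [-0.3, 0.2, 0.2]
gripper_width: 0.0242
```

>>> {"name": "jog_arm", "arguments": {"deltas": [[[-12,0,0,-0.03,1],[-26,0,0,-0.06,1],[-40,0,0,-0.09,1],[-54,0,0,-0.122,1],[-68,0,0,-0.122,1],[-82,0,0,-0.122,1],[-82,0,0,-0.122,1],[-82,0,0,-0.122,1]]]}}

```text
time_s: 15.4
tool_pos: [0.4413, 0.0282, 0.0407]
ee_rot: [[0.002, -1.0, 0.0], [-1.0, -0.002, 0.0], [-0.0, -0.0, -1.0]]
force: [-0.3, -0.3, 0.4]
gripper_width: 0.0242
```

Run:
```python
from h import *
s=robot.state();print(s['time_s'],s['tool_pos'],s['force'],s['gripper_width'])
P=robot.camera_params('wrist');im=robot.get_image('wrist');cv2.imwrite('pics/w6.png',im[:,:,::-1])
print(shim('wrist',im,P,'green'))
```

```text
15.4 [0.44128228 0.02820299 0.04070398] [-0.30740047 -0.30700421  0.44057235] 0.02421622141146665
(array([485.57123445,  26.82339698]), np.float64(178.44215834278887), 3203.0957501595317, (273, 103, 115, 182))
```

View pics/w6.png

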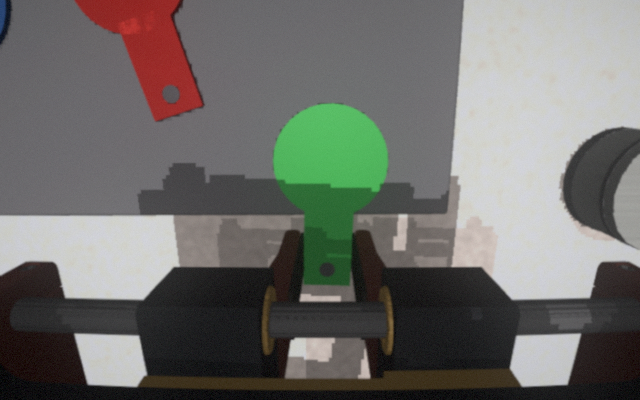

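Green's tab now overhangs: the edge, at row 214, runs close to the disc's rim. I release, drop 15 mm around the hanging tab, pinch it firmly and lift.

>>> {"name": "jog_arm", "arguments": {"deltas": [[[0,0,0,0,0.15],[0,0,0,0,0.15],[0,0,-8,0,0.15],[0,0,-15,0,0.15],[0,0,-15,0,0.15],[0,0,-15,0,1],[0,0,-15,0,1],[0,0,-15,0,1]]], "newtons": 20}}

```text
time_s: 16.25
tool_pos: [0.4416, 0.0282, 0.0257]
ee_rot: [[0.003, -1.0, 0.0], [-1.0, -0.003, 0.0], [-0.0, -0.0, -1.0]]
force: [-0.6, -0.3, -1.0]
gripper_width: 0.0231
```

>>> {"name": "jog_arm", "arguments": {"deltas": [[[0,0,0,0,1],[0,0,0,0,1],[0,0,0,0,1],[0,0,10,0,1],[0,0,30,0,1],[0,0,50,0,1],[0,0,60,0,1],[0,0,60,0,1]]]}}

```text
time_s: 17.05
tool_pos: [0.4428, 0.0281, 0.0872]
ee_rot: [[0.003, -1.0, 0.004], [-1.0, -0.003, -0.0], [0.0, -0.004, -1.0]]
force: [-0.6, -0.4, -0.2]
gripper_width: 0.0236
```

Run:
```python
from h import *
s=robot.state();print(s['time_s'],s['tool_pos'],s['force'],s['gripper_width'])
P=robot.camera_params('wrist');im=robot.get_image('wrist');cv2.imwrite('pics/w7.png',im[:,:,::-1])
print(shim('wrist',im,P,'green',z=.043+.06))
```

```text
17.05 [0.44283531 0.02810383 0.08717545] [-0.62449709 -0.43335718 -0.20035013] 0.023623854484735522
(array([487.55221375,  27.01871721]), np.float64(178.7755529175605), 3267.9864216084634, (267, 101, 127, 198))
```

View pics/w7.png

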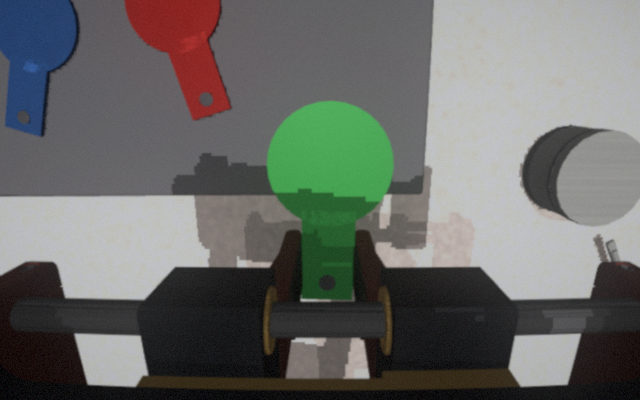

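The shim is held level. Transit to hover just above the anvil with the tab at 165°.

>>> {"name": "jog_arm", "arguments": {"deltas": [[[-5,-40,0,-0.08,1],[-10,-80,0,-0.16,1],[-17,-120,0,-0.262,1],[-17,-165.5,0,-0.262,1],[-17,-165.5,-20,-0.262,1],[-17,-165.5,-40,-0.262,1],[-17,-165.5,-54,-0.262,1],[-17,-165.5,-54,-0.262,1]]]}}

```text
time_s: 17.9
tool_pos: [0.4224, -0.1365, 0.0294]
ee_rot: [[-0.257, -0.966, -0.005], [-0.966, 0.257, 0.002], [-0.001, 0.005, -1.0]]
force: [-0.0, -0.1, 0.8]
gripper_width: 0.0235
```

>>> {"name": "jog_arm", "arguments": {"deltas": [[[0,0,0,0,1],[0,0,0,0,1],[0,0,0,0,1]]]}}

```text
time_s: 18.2
tool_pos: [0.4251, -0.1374, 0.0322]
ee_rot: [[-0.256, -0.967, 0.001], [-0.967, 0.256, -0.0], [0.0, -0.001, -1.0]]
force: [0.6, -0.3, 0.1]
gripper_width: 0.0235
```

Run:
```python
from h import *
s=robot.state();print(s['time_s'],s['tool_pos'],s['force'],s['gripper_width'])
P=robot.camera_params('wrist');im=robot.get_image('wrist');cv2.imwrite('pics/w8.png',im[:,:,::-1])
print(shim('wrist',im,P,'green',z=.043+.006))
print(center('wrist','anvil',.04,P)); print(robot.tip_of('wrist','anvil_top'))
cv2.imwrite('pics/w8c.png',cv2.resize(im[70:270,210:450],None,fx=3,fy=3,interpolation=2)[:,:,::-1])
```

```text
18.2 [ 0.42510294 -0.1374081   0.03221266] [ 0.591426   -0.29551514  0.07875445] 0.023474427862045
(array([ 468.03768803, -150.31591769]), np.float64(163.82529574581966), 3208.770597927376, (267, 101, 126, 198))
[(0.28, array([  0.,   0., 142., 270.]), ((513.2901611328125, -11.273523330688477), 69.00153350830078), ((501.80609130859375, -32.61652374267578), (73.83585357666016, 135.6521759033203), 61.71659469604492))]
[]
```

View pics/w8c.png

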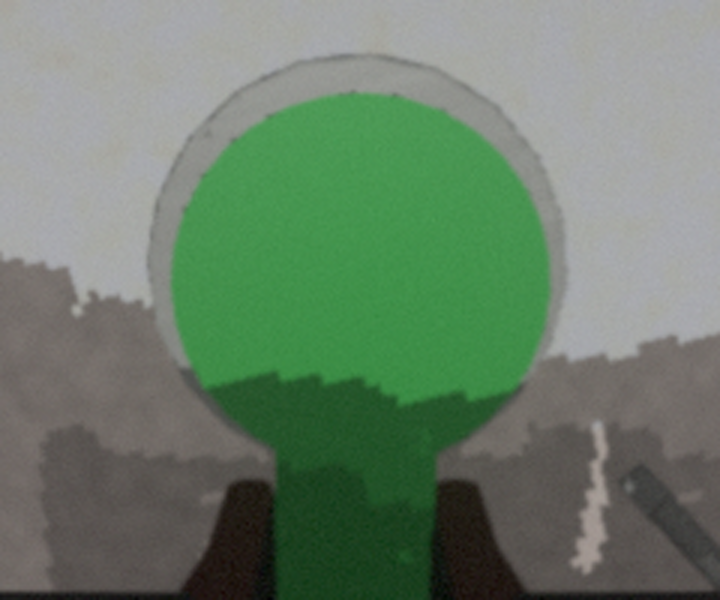

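```bash
cat >> h.py <<'E'
def circ(pts,r):
    from scipy.optimize import least_squares
    W=np.array(pts); return least_squares(lambda c:np.hypot(*(W-c).T)-r,W.mean(0)).x
E
python3 - <<'E'
from h import *
P=robot.camera_params('wrist')
A=[onz('wrist',(x/3+210,y/3+70),.04,P)[:2]*1000 for x,y in [(150,260),(360,55),(566,260),(203,133),(515,133),(275,72),(450,75)]]
c=circ(A,32);print('anvil',c,np.hypot(*(np.array(A)-c).T))
G=[onz('wrist',(x/3+210,y/3+70),.0495,P)[:2]*1000 for x,y in [(172,270),(360,93),(550,270),(205,175),(520,175),(205,388),(522,388),(280,450),(437,450)]]
c=circ(G,27);print('shim',c,np.hypot(*(np.array(G)-c).T))
E
```

```text
anvil [ 468.31607367 -150.36009834] [31.74595777 32.30975596 31.64038407 31.291485   31.38707036 32.31774788
 32.3758322 ]
shim [ 467.86117057 -150.70460492] [27.29474676 27.21472889 27.01982895 27.2626176  27.3294889  27.34215678
 27.80179749 27.19145593 26.80012056]
```

Anvil centre is (468.3,-150.4) and shim centre (467.9,-150.7), matching within 1 mm. Lower and release.

>>> {"name": "jog_arm", "arguments": {"deltas": [[[0,0,-3,0,1],[0,0,-6.3,0,1],[0,0,-6.3,0,1],[0,0,-6.3,0,1],[0,0,-6.3,0,0.2],[0,0,-6.3,0,0.1],[0,0,-6.3,0,0.1],[0,0,-6.3,0,0.1]]]}}

```text
time_s: 19.15
tool_pos: [0.4244, -0.1372, 0.0253]
ee_rot: [[-0.256, -0.967, -0.0], [-0.967, 0.256, 0.0], [-0.0, 0.0, -1.0]]
force: [-1.0, -1.0, 0.2]
gripper_width: 0.0392
```

>>> {"name": "jog_arm", "arguments": {"deltas": [[[0,0,10,0,0.1],[0,0,40,0,0.1],[0,0,70,0,0.1],[0,0,90,0,0.1],[0,0,90,0,0.1],[0,0,90,0,0.1]]]}}

```text
time_s: 19.75
tool_pos: [0.4248, -0.1374, 0.1158]
ee_rot: [[-0.256, -0.967, 0.001], [-0.967, 0.256, -0.001], [0.0, -0.001, -1.0]]
force: [1.0, -0.3, -1.6]
gripper_width: 0.0396
```

Run:
```python
from h import *
s=robot.state();print(s['time_s'],s['tool_pos'],s['force'],s['gripper_width'])
P=robot.camera_params('wrist');im=robot.get_image('wrist');cv2.imwrite('pics/w9.png',im[:,:,::-1])
print(shim('wrist',im,P,'green',z=.043))
t=robot.get_image('top');Q=robot.camera_params('top')
for n in HUE: print('top',n,shim('top',t,Q,n,roi=(185,155,300,222)))
```

```text
19.75 [ 0.42476286 -0.13738607  0.1158207 ] [ 0.96503291 -0.2538726  -1.58983506] 0.03959786285913855
(array([ 468.83736652, -150.5429662 ]), np.float64(164.12030773163903), 3032.490454216, (290, 103, 78, 128))
top red (array([571.15427523, 115.88887442]), np.float64(197.13114968995828), 2843.003344224412, (247, 177, 16, 26))
top yellow (array([546.36800636, 289.06604567]), np.float64(197.66151178627064), 3007.018738792741, (196, 183, 16, 26))
top green None
top blue (array([562.59369015, 199.25093435]), np.float64(162.5164905140532), 2725.887902493028, (221, 179, 17, 25))
```

Green is placed (468.8,-150.5). Red next.

>>> {"name": "jog_arm", "arguments": {"deltas": [[[10,30,0,0.08,-0.1],[25,70,0,0.16,-0.1],[40,110,0,0.25,-0.1],[60,150,0,0.34,-0.1],[80,190,0,0.45,-0.1],[101,240,0,0.557,-0.1],[101,240,-30,0.557,-0.1],[101,240,-51,0.557,-0.1]]], "newtons": 5}}

```text
time_s: 20.65
tool_pos: [0.5254, 0.1047, 0.0622]
ee_rot: [[0.297, -0.955, -0.001], [-0.955, -0.297, 0.0], [-0.001, 0.001, -1.0]]
force: [-0.9, -0.7, -0.2]
gripper_width: 0.0485
```

>>> {"name": "jog_arm", "arguments": {"deltas": [[[0,0,0,0,-0.1],[0,0,-15,0,-0.1],[0,0,-23,0,-0.1],[0,0,-23.5,0,-0.1],[0,0,-23.5,0,-0.1],[0,0,-23.5,0,-0.1]]]}}

```text
time_s: 21.25
tool_pos: [0.5257, 0.1024, 0.0411]
ee_rot: [[0.293, -0.956, 0.0], [-0.956, -0.293, 0.0], [-0.0, -0.0, -1.0]]
force: [-0.0, -0.3, 0.7]
gripper_width: 0.0482
```

Run:
```python
from h import *
s=robot.state();print(s['time_s'],s['tool_pos'],s['force'],s['gripper_width'],s['ee_rot'][:,0])
P=robot.camera_params('wrist');im=robot.get_image('wrist');cv2.imwrite('pics/w10.png',im[:,:,::-1])
print(shim('wrist',im,P,'red',z=.043,roi=(225,60,430,300)))
```

```text
21.25 [0.52569599 0.1024331  0.04112378] [-0.03385618 -0.29437889  0.74752943] 0.048204553476290296 [ 2.92904519e-01 -9.56141695e-01 -4.30916827e-05]
(array([569.46803633, 114.62027561]), np.float64(196.65895933048594), 3218.3769540690932, (273, 100, 115, 183))
```

>>> {"name": "jog_arm", "arguments": {"deltas": [[[0,0,0,0,1],[0,0,0,0,1],[0,0,0,0,1],[0,0,0,0,1],[0,0,0,0,1],[0,0,0,0,1]]]}}

```text
time_s: 21.9
tool_pos: [0.5256, 0.1027, 0.0409]
ee_rot: [[0.293, -0.956, 0.0], [-0.956, -0.293, 0.0], [-0.0, -0.0, -1.0]]
force: [0.9, -1.1, 0.5]
gripper_width: 0.0238
```

>>> {"name": "jog_arm", "arguments": {"deltas": [[[-12,0,0,-0.05,1],[-26,0,0,-0.1,1],[-40,0,0,-0.16,1],[-54,0,0,-0.22,1],[-68,0,0,-0.295,1],[-84,0,0,-0.295,1],[-84,0,0,-0.295,1],[-84,0,0,-0.295,1]]]}}

```text
time_s: 22.7
tool_pos: [0.4419, 0.1028, 0.0409]
ee_rot: [[0.003, -1.0, 0.0], [-1.0, -0.003, 0.0], [-0.0, -0.0, -1.0]]
force: [0.9, -0.2, 0.2]
gripper_width: 0.0239
```

Run:
```python
from h import *
s=robot.state();print(s['time_s'],s['tool_pos'],s['force'],s['gripper_width'],s['ee_rot'][:,0])
P=robot.camera_params('wrist');im=robot.get_image('wrist');cv2.imwrite('pics/w11.png',im[:,:,::-1])
print(shim('wrist',im,P,'red',z=.043))
```

```text
22.7 [0.44191299 0.10275103 0.04093738] [ 0.92871298 -0.17297284  0.21383185] 0.023902116211576653 [ 3.10491116e-03 -9.99995166e-01 -1.65921691e-04]
(array([480.88244159, 101.95417928]), np.float64(179.01579717452452), 3859.7160585520533, (272, 100, 115, 201))
```

>>> {"name": "jog_arm", "arguments": {"deltas": [[[0,0,0,0,0.15],[0,0,0,0,0.15],[0,0,-8,0,0.15],[0,0,-15,0,0.15],[0,0,-15,0,0.15],[0,0,-15,0,1],[0,0,-15,0,1],[0,0,-15,0,1]]], "newtons": 20}}

```text
time_s: 23.55
tool_pos: [0.4417, 0.1027, 0.0259]
ee_rot: [[0.003, -1.0, 0.0], [-1.0, -0.003, 0.0], [-0.0, -0.0, -1.0]]
force: [0.5, -0.2, -0.4]
gripper_width: 0.0235
```

>>> {"name": "jog_arm", "arguments": {"deltas": [[[0,0,0,0,1],[0,0,0,0,1],[0,0,0,0,1],[0,0,10,0,1],[0,0,30,0,1],[0,0,50,0,1],[0,0,60,0,1],[0,0,60,0,1]]]}}

```text
time_s: 24.35
tool_pos: [0.4428, 0.1028, 0.0874]
ee_rot: [[0.003, -1.0, 0.003], [-1.0, -0.003, 0.0], [-0.0, -0.003, -1.0]]
force: [0.4, -0.2, -0.5]
gripper_width: 0.0237
```

>>> {"name": "jog_arm", "arguments": {"deltas": [[[0,-25,0,-0.14,1],[0,-50,0,-0.28,1],[0,-75,0,-0.42,1],[5,-100,0,-0.56,1],[10,-125,0,-0.7,1],[15,-150,0,-0.84,1],[20,-175,0,-0.98,1],[26,-208,0,-1.12,1]]]}}

```text
time_s: 25.15
tool_pos: [0.4667, -0.1056, 0.085]
ee_rot: [[-0.901, -0.433, -0.002], [-0.433, 0.901, 0.001], [0.001, 0.002, -1.0]]
force: [0.7, 0.1, -0.3]
gripper_width: 0.0235
```

>>> {"name": "jog_arm", "arguments": {"deltas": [[[0,0,0,-0.14,1],[0,0,0,-0.28,1],[0,0,0,-0.451,1],[0,0,-20,-0.451,1],[0,0,-40,-0.451,1],[0,0,-51,-0.451,1],[0,0,-51,-0.451,1],[0,0,-51,-0.451,1]]]}}

```text
time_s: 25.95
tool_pos: [0.4674, -0.1052, 0.0346]
ee_rot: [[-1.0, -0.003, -0.001], [-0.003, 1.0, 0.0], [0.001, 0.0, -1.0]]
force: [0.0, 0.6, 0.2]
gripper_width: 0.0235
```

```bash
cat >> h.py <<'E'
def look(n,z,name):
    """held shim n (top face at z) over the anvil"""
    s=robot.state();print(s['time_s'],s['tool_pos'],s['force'],s['gripper_width'],s['ee_rot'][:,0])
    P=robot.camera_params('wrist');im=robot.get_image('wrist')
    np.save('pics/P.npy',P,allow_pickle=True)
    r=shim('wrist',im,P,n,z,roi=(225,60,430,300));print(r)
    C=im[60:270,200:460];cv2.imwrite('pics/'+name+'.png',cv2.resize(C,None,fx=3,fy=2.8,interpolation=2)[:,:,::-1]); cv2.imwrite('pics/full_'+name+'.png',im[:,:,::-1])
    m=cmask(im,n);c=max(cv2.findContours(m,0,1)[0],key=cv2.contourArea)[:,0,:].astype(float)
    W=np.array([onz('wrist',p,z,P)[:2] for p in c])*1000
    ct=r[0]; d=-np.array(s['ee_rot'][:2,1])  # forward, away from tab
    for _ in range(6):
        k=((W-ct)@d>-10)&(abs(np.hypot(*(W-ct).T)-27)<4)
        ct=circ(W[k],27)
    print('disc fit',ct,k.sum(),'r,lat',(ct-1000*s['tool_pos'][:2])@d,(ct-1000*s['tool_pos'][:2])@s['ee_rot'][:2,0])
E
python3 - <<'E'
from h import *
look('red',.0555,'w12')
E
```

```text
25.95 [ 0.4673592  -0.10521286  0.03464017] [0.04201784 0.58654875 0.20938362] 0.023480616753554322 [-9.99996159e-01 -2.66687782e-03  7.54916601e-04]
(array([ 465.61473267, -151.32710411]), np.float64(91.44543620838712), 3312.209604135826, (267, 96, 125, 204))
disc fit [ 465.68066053 -153.23180275] 233 r,lat 48.01429051370422 1.8065955973076167
```

View pics/w12.png

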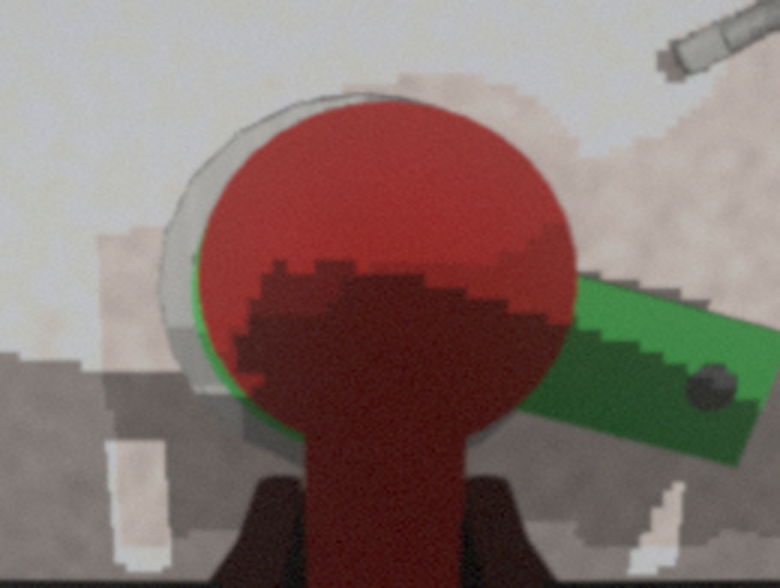

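Run:
```python
from h import *
P=np.load('pics/P.npy',allow_pickle=True).item()
U=lambda L,z:[onz('wrist',(x/3+200,y/2.8+60),z,P)[:2]*1000 for x,y in L]
for n,L,z,r in [('anvil',[(160,280),(370,93),(213,165),(185,205),(290,110),(165,320),(163,250)],.04,32),
  ('green',[(192,270),(200,320),(215,355),(240,392),(300,437)],.043,27),
  ('red',[(200,290),(575,290),(385,100),(243,165),(525,160),(210,345),(555,360),(300,432),(490,432)],.0518,27)]:
    A=U(L,z);c=circ(A,r);print(n,c,np.hypot(*(np.array(A)-c).T))
```

```text
anvil [ 468.37152548 -149.58291984] [32.32318318 32.43240724 31.54155232 31.53160554 31.98277828 32.04878094
 32.40192149]
green [ 467.70798329 -150.83223659] [27.51082294 26.85102505 26.58571823 26.79387499 27.42731287]
red [ 465.45202058 -153.03343065] [26.92235574 26.86967578 27.62394072 27.20912431 26.90817029 27.41009256
 27.04827355 26.74704917 27.91638787]
```

Relative to the anvil, red is off by (-2.9,-3.3) mm. I correct that, lower it onto green and release.

>>> {"name": "jog_arm", "arguments": {"deltas": [[[3,3,0,0,1],[3,3,-3,0,1],[3,3,-6,0,1],[3,3,-6,0,1],[3,3,-6,0,0.2],[3,3,-6,0,0.1],[3,3,-6,0,0.1],[3,3,-6,0,0.1]]]}}

```text
time_s: 26.8
tool_pos: [0.4705, -0.1023, 0.0289]
ee_rot: [[-1.0, -0.003, 0.0], [-0.003, 1.0, -0.0], [-0.0, -0.0, -1.0]]
force: [-0.2, -0.9, 0.3]
gripper_width: 0.0394
```

>>> {"name": "jog_arm", "arguments": {"deltas": [[[3,0,10,0,0.1],[0,0,40,0,0.1],[0,0,70,0,0.1],[0,0,88,0,0.1],[0,0,88,0,0.1],[0,0,88,0,0.1]]]}}

```text
time_s: 27.4
tool_pos: [0.4709, -0.1024, 0.1173]
ee_rot: [[-1.0, -0.003, 0.001], [-0.003, 1.0, -0.001], [-0.001, -0.001, -1.0]]
force: [-0.1, 0.8, 0.2]
gripper_width: 0.0395
```

Run:
```python
from h import *
look('red',.046,'w13')
P=robot.camera_params('wrist');im=robot.get_image('wrist');print('green',shim('wrist',im,P,'green',.043))
t=robot.get_image('top');Q=robot.camera_params('top')
for n in ['blue','yellow']: print('top',n,shim('top',t,Q,n,roi=(185,155,300,222)))
print(robot.state())
```

```text
27.4 [ 0.47088581 -0.10238725  0.11727996] [-0.1057958   0.79948017  0.20400101] 0.039490865658876245 [-0.99999553 -0.00267099 -0.00134286]
(array([ 468.87377228, -151.20633631]), np.float64(89.27942589647952), 3063.7675020057764, (290, 100, 78, 130))
disc fit [ 468.91072476 -150.2800475 ] 143 r,lat 47.88734568966715 2.102999938141867
green (array([ 412.46549767, -134.46014624]), np.float64(344.09260993003494), 814.0940846417725, (360, 135, 61, 46))
top blue (array([563.66357188, 198.91591028]), np.float64(162.06283256472062), 2691.2015537503103, (221, 179, 17, 24))
top yellow (array([546.19671743, 289.03620498]), np.float64(197.73763239202924), 2994.908908191561, (196, 183, 16, 26))
{'time_s': 27.55, 'q': array([-2.04920640e+01,  1.86108663e+01,  1.07956086e+02,  4.37582862e-03,
        5.35481817e+01,  1.59359840e+02]), 'joint_velocities': array([ 0.01041072,  0.32701613, -0.07213   , -0.03084712, -0.03941756,
       -0.0746663 ]), 'effort': array([ 1.88672484e-02, -4.28307724e+01, -2.02949452e+01, -5.04847930e-02,
       -5.09865617e-02,  2.75598013e-04]), 'tool_pos': array([ 0.46969457, -0.10195797,  0.1158641 ]), 'ee_rot': array([[-9.99995046e-01, -2.53860421e-03, -1.86079443e-03],
       [-2.54002395e-03,  9.99996485e-01,  7.61009513e-04],
       [ 1.85885598e-03,  7.65732206e-04, -9.99997979e-01]]), 'force': array([-0.12866803,  1.01531761, -0.02724684]), 'torque': array([ 0.16077822, -0.06666358, -0.03332129]), 'gripper_width': 0.039428217916395406}
```

View pics/w13.png

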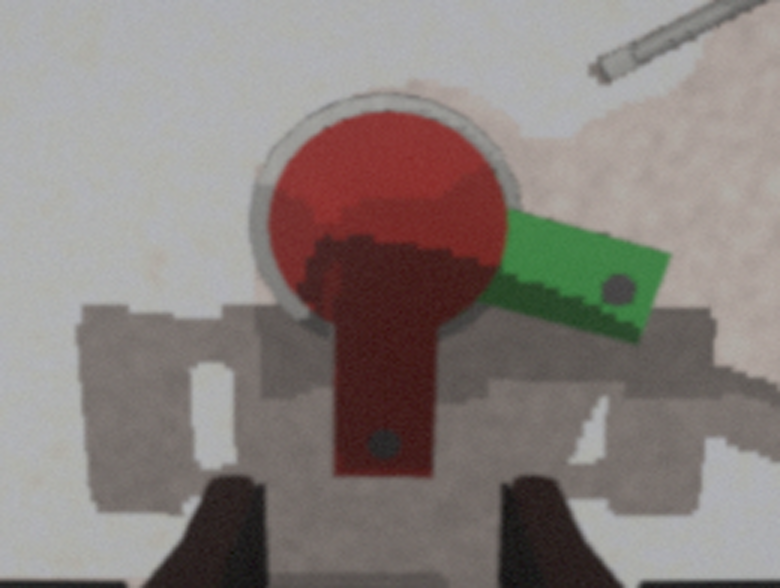

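Red is centred on green: red disc (388,225), with an even grey anvil rim all round. Blue next.

>>> {"name": "jog_arm", "arguments": {"deltas": [[[5,40,0,0.14,-0.1],[10,80,0,0.28,-0.1],[15,120,0,0.42,-0.1],[20,160,0,0.56,-0.1],[25,200,0,0.7,-0.1],[30,240,0,0.84,-0.1],[40,280,0,0.98,-0.1],[48.5,316,0,1.12,-0.1]]], "newtons": 5}}

```text
time_s: 28.35
tool_pos: [0.5184, 0.2155, 0.1155]
ee_rot: [[-0.428, -0.904, -0.002], [-0.904, 0.428, -0.0], [0.001, 0.002, -1.0]]
force: [1.2, -0.2, 1.2]
gripper_width: 0.0485
```

>>> {"name": "jog_arm", "arguments": {"deltas": [[[0,0,0,0.151,-0.1],[0,0,-20,0.151,-0.1],[0,0,-40,0.151,-0.1],[0,0,-60,0.151,-0.1],[0,0,-74,0.151,-0.1],[0,0,-75,0.151,-0.1],[0,0,-75,0.151,-0.1],[0,0,-75,0.151,-0.1]]]}}

```text
time_s: 29.15
tool_pos: [0.5184, 0.2135, 0.0408]
ee_rot: [[-0.293, -0.956, -0.002], [-0.956, 0.293, -0.0], [0.001, 0.002, -1.0]]
force: [0.6, -0.1, 0.6]
gripper_width: 0.0482
```

Run:
```python
from h import *
look('blue',.043,'w14')
```

```text
29.15 [0.51838149 0.21348996 0.04081288] [ 0.59764939 -0.10150513  0.60638445] 0.048242045182241684 [-2.92906034e-01 -9.56140835e-01  8.71006097e-04]
(array([561.02124132, 199.01410127]), np.float64(163.5538231042988), 3185.5613162507, (272, 102, 115, 182))
disc fit [560.90033364 199.07208923] 207 r,lat 44.87704588990427 1.3314897048584722
```

>>> {"name": "jog_arm", "arguments": {"deltas": [[[0,0,0,0,1],[0,0,0,0,1],[0,0,0,0,1],[0,0,0,0,1],[0,0,0,0,1],[0,0,0,0,1]]]}}

```text
time_s: 29.8
tool_pos: [0.5191, 0.2137, 0.0419]
ee_rot: [[-0.293, -0.956, 0.0], [-0.956, 0.293, 0.0], [-0.0, -0.0, -1.0]]
force: [-0.2, 0.1, -0.6]
gripper_width: 0.0237
```

>>> {"name": "jog_arm", "arguments": {"deltas": [[[-12,0,0,0.05,1],[-26,0,0,0.1,1],[-40,0,0,0.16,1],[-54,0,0,0.22,1],[-66,0,0,0.297,1],[-77.5,0,0,0.297,1],[-77.5,0,0,0.297,1],[-77.5,0,0,0.297,1]]]}}

```text
time_s: 30.6
tool_pos: [0.4419, 0.2138, 0.042]
ee_rot: [[-0.001, -1.0, 0.001], [-1.0, 0.001, 0.0], [-0.0, -0.001, -1.0]]
force: [0.5, -0.2, -0.1]
gripper_width: 0.0241
```

Run:
```python
from h import *
look('blue',.043,'w15')
```

```text
30.6 [0.44186308 0.2138146  0.04195851] [ 0.54332073 -0.24191032 -0.10263315] 0.024114040064157096 [-1.41002637e-03 -9.99998977e-01 -2.39558471e-04]
(array([486.74254436, 213.00945366]), np.float64(179.1504717388058), 3163.278623032559, (272, 103, 114, 180))
disc fit [486.32925969 213.03495488] 206 r,lat 44.46722737455163 0.7169444604655631
```

>>> {"name": "jog_arm", "arguments": {"deltas": [[[0,0,0,0,0.15],[0,0,0,0,0.15],[0,0,-8,0,0.15],[0,0,-16,0,0.15],[0,0,-16,0,0.15],[0,0,-16,0,1],[0,0,-16,0,1],[0,0,-16,0,1]]], "newtons": 20}}

```text
time_s: 31.45
tool_pos: [0.4417, 0.2137, 0.0259]
ee_rot: [[-0.0, -1.0, 0.0], [-1.0, 0.0, 0.0], [-0.0, -0.0, -1.0]]
force: [-0.2, 0.3, -1.2]
gripper_width: 0.0236
```

>>> {"name": "jog_arm", "arguments": {"deltas": [[[0,0,0,0,1],[0,0,0,0,1],[0,0,0,0,1],[0,0,10,0,1],[0,0,30,0,1],[0,0,50,0,1],[0,0,60,0,1],[0,0,60,0,1]]]}}

```text
time_s: 32.25
tool_pos: [0.4428, 0.2141, 0.0875]
ee_rot: [[-0.0, -1.0, 0.003], [-1.0, 0.0, 0.001], [-0.001, -0.003, -1.0]]
force: [0.5, 0.8, -0.6]
gripper_width: 0.0236
```

>>> {"name": "jog_arm", "arguments": {"deltas": [[[0,-18,0,0.142,1],[0,-36,0,0.284,1],[0,-54,0,0.426,1],[0,-72,0,0.568,1],[0,-90,0,0.71,1],[0,-110,0,0.852,1],[0,-130,0,0.994,1],[0,-150,0,1.136,1]]]}}

```text
time_s: 33.05
tool_pos: [0.4409, 0.0629, 0.0851]
ee_rot: [[0.909, -0.416, -0.001], [-0.416, -0.909, 0.0], [-0.001, 0.001, -1.0]]
force: [0.6, 0.5, -0.4]
gripper_width: 0.0236
```

>>> {"name": "jog_arm", "arguments": {"deltas": [[[5,-20,0,0.142,1],[10,-40,0,0.284,1],[15,-60,0,0.426,1],[20,-80,0,0.568,1],[25,-100,0,0.71,1],[30,-120,0,0.852,1],[35,-140,0,0.994,1],[40,-160,0,1.136,1]]]}}

```text
time_s: 33.85
tool_pos: [0.4811, -0.097, 0.0851]
ee_rot: [[0.76, 0.649, -0.001], [0.649, -0.76, 0.0], [-0.001, -0.001, -1.0]]
force: [0.3, 1.9, -0.7]
gripper_width: 0.0234
```

>>> {"name": "jog_arm", "arguments": {"deltas": [[[10,-20,0,0.142,1],[20,-41.5,0,0.284,1],[31,-41.5,0,0.426,1],[31,-41.5,0,0.568,1],[31,-41.5,0,0.71,1],[31,-41.5,-10,0.852,1],[31,-41.5,-20,0.994,1],[31,-41.5,-30,1.131,1]]]}}

```text
time_s: 34.65
tool_pos: [0.512, -0.1376, 0.0547]
ee_rot: [[-0.264, 0.965, -0.001], [0.965, 0.264, 0.0], [0.001, -0.001, -1.0]]
force: [-0.8, 0.6, -1.2]
gripper_width: 0.0232
```

>>> {"name": "jog_arm", "arguments": {"deltas": [[[0,0,-8,0,1],[0,0,-16,0,1],[0,0,-16,0,1],[0,0,-16,0,1]]]}}

```text
time_s: 35.05
tool_pos: [0.5124, -0.1377, 0.0396]
ee_rot: [[-0.257, 0.967, -0.001], [0.967, 0.257, 0.0], [0.0, -0.0, -1.0]]
force: [-0.7, -0.2, -0.2]
gripper_width: 0.0234
```

Run:
```python
from h import *
z=robot.state()['tool_pos'][2]-.026+.043
print(z);look('blue',z,'w16')
```

```text
0.056602345524116915
35.05 [ 0.51239601 -0.13774345  0.03960235] [-0.65049593 -0.16865698 -0.23320061] 0.0233575663228566 [-2.56639611e-01  9.66507135e-01  2.60957846e-04]
(array([ 466.08074128, -149.28085278]), np.float64(14.185003344664503), 3105.794748434576, (267, 101, 124, 197))
disc fit [ 466.30688264 -148.9859896 ] 244 r,lat 47.43074684435842 0.962302381444299
```

View pics/w16.png

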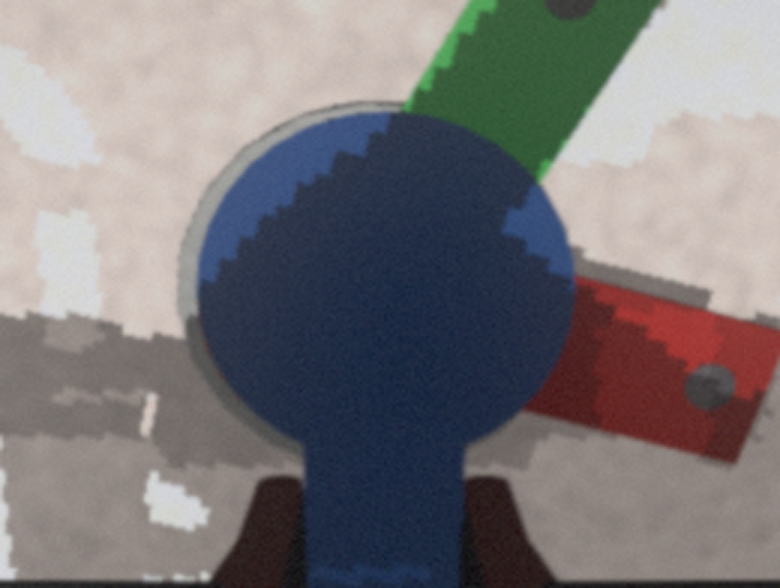

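Run:
```python
from h import *
P=np.load('pics/P.npy',allow_pickle=True).item()
U=lambda L,z:[onz('wrist',(x/3+200,y/2.8+60),z,P)[:2]*1000 for x,y in L]
for n,L,z,r in [('anvil',[(178,280),(380,100),(225,168),(200,210),(290,118),(184,318),(190,235)],.04,32),
  ('blue',[(198,290),(575,280),(385,111),(243,175),(525,160),(210,345),(300,440),(480,435)],.0566,27)]:
    A=U(L,z);c=circ(A,r);print(n,c,np.hypot(*(np.array(A)-c).T))
```

```text
anvil [ 468.96318684 -149.25033996] [32.43655028 31.94454807 32.05371417 31.6734172  32.25263526 31.99131162
 31.70082054]
blue [ 465.77413134 -149.10744896] [27.19452357 26.94420662 26.90768849 26.80604896 27.56201326 27.13991052
 27.23607544 26.9223071 ]
```

Blue needs +3 mm in x (its rim is uneven towards the upper left). I correct, lower and release.

>>> {"name": "jog_arm", "arguments": {"deltas": [[[3,0,0,0,1],[3,0,-4,0,1],[3,0,-7.7,0,1],[3,0,-7.7,0,1],[3,0,-7.7,0,1],[3,0,-7.7,0,0.2],[3,0,-7.7,0,0.1],[3,0,-7.7,0,0.1]]]}}

```text
time_s: 35.9
tool_pos: [0.5155, -0.1378, 0.0322]
ee_rot: [[-0.258, 0.966, 0.0], [0.966, 0.258, -0.0], [-0.0, 0.0, -1.0]]
force: [-0.3, -0.4, -0.6]
gripper_width: 0.0391
```

>>> {"name": "jog_arm", "arguments": {"deltas": [[[0,0,0,0,0.1],[0,0,10,0,0.1],[0,0,40,0,0.1],[0,0,70,0,0.1],[0,0,86,0,0.1],[0,0,86,0,0.1],[0,0,86,0,0.1],[0,0,86,0,0.1]]]}}

```text
time_s: 36.7
tool_pos: [0.5147, -0.1375, 0.1173]
ee_rot: [[-0.258, 0.966, -0.002], [0.966, 0.258, 0.001], [0.001, -0.001, -1.0]]
force: [-0.1, -0.2, -1.1]
gripper_width: 0.0396
```

Run:
```python
from h import *
look('blue',.049,'w17')
P=robot.camera_params('wrist')
print(center('wrist','anvil',.04,P))
t=robot.get_image('top');Q=robot.camera_params('top')
for n in ['yellow']: print('top',n,shim('top',t,Q,n,roi=(185,155,300,222)))
s=robot.state();print(s['tool_pos'],s['q'],s['force'])
```

```text
36.7 [ 0.51471606 -0.13747951  0.11726251] [-0.13840032 -0.24000066 -1.06940103] 0.039597705842331306 [-2.58195025e-01  9.66092336e-01  9.62922888e-04]
(array([ 468.84628427, -149.79306752]), np.float64(15.535379661360473), 2836.838038346334, (288, 103, 78, 131))
disc fit [ 471.16967021 -149.86378639] 155 r,lat 45.26736936317078 -0.7208951793169567
[(0.63, array([282.,  97., 375., 186.]), ((469.07012939453125, -155.89328002929688), 31.136140823364258), ((469.048828125, -168.25267028808594), (26.91617774963379, 62.271728515625), 89.90108489990234))]
top yellow (array([546.19671743, 289.03620498]), np.float64(197.73763239202924), 2994.908908191561, (196, 183, 16, 26))
[ 0.51479537 -0.13749444  0.11706162] [-2.23801110e+01  2.21827401e+01  1.01524644e+02 -5.42552818e-03
  5.64121779e+01 -1.27342182e+02] [ 0.09076958  0.43450645 -0.34044592]
```

Blue is in place. Now yellow.

>>> {"name": "jog_arm", "arguments": {"deltas": [[[0,18,0,-0.13,-0.1],[0,36,0,-0.26,-0.1],[0,54,0,-0.39,-0.1],[0,72,0,-0.52,-0.1],[0,90,0,-0.65,-0.1],[0,108,0,-0.78,-0.1],[0,126,0,-0.91,-0.1],[0,144,0,-1.04,-0.1]]], "newtons": 5}}

```text
time_s: 37.65
tool_pos: [0.515, 0.007, 0.1174]
ee_rot: [[0.706, 0.708, -0.002], [0.708, -0.706, 0.0], [-0.001, -0.001, -1.0]]
force: [0.7, 0.5, 0.5]
gripper_width: 0.0484
```

>>> {"name": "jog_arm", "arguments": {"deltas": [[[0,18,0,-0.13,-0.1],[0,36,0,-0.26,-0.1],[0,54,0,-0.39,-0.1],[0,72,0,-0.52,-0.1],[0,90,0,-0.65,-0.1],[0,108,0,-0.78,-0.1],[0,126,0,-0.91,-0.1],[0,144,0,-1.04,-0.1]]]}}

```text
time_s: 38.45
tool_pos: [0.5151, 0.1509, 0.1173]
ee_rot: [[0.968, -0.251, -0.002], [-0.251, -0.968, -0.0], [-0.001, 0.001, -1.0]]
force: [0.5, -0.3, -0.3]
gripper_width: 0.0487
```

>>> {"name": "jog_arm", "arguments": {"deltas": [[[0,20,0,-0.13,-0.1],[0,40,0,-0.26,-0.1],[-2,60,0,-0.39,-0.1],[-4,80,0,-0.52,-0.1],[-6,100,0,-0.65,-0.1],[-8,115,0,-0.78,-0.1],[-11.7,125.8,0,-0.91,-0.1],[-11.7,125.8,0,-1.014,-0.1]]]}}

```text
time_s: 39.25
tool_pos: [0.503, 0.2772, 0.1172]
ee_rot: [[0.301, -0.954, -0.002], [-0.954, -0.301, -0.0], [-0.0, 0.001, -1.0]]
force: [-0.4, -0.9, -0.9]
gripper_width: 0.048
```

>>> {"name": "jog_arm", "arguments": {"deltas": [[[0,0,0,0,-0.1],[0,0,-20,0,-0.1],[0,0,-40,0,-0.1],[0,0,-60,0,-0.1],[0,0,-74,0,-0.1],[0,0,-76,0,-0.1],[0,0,-76,0,-0.1],[0,0,-76,0,-0.1]]]}}

```text
time_s: 40.05
tool_pos: [0.5044, 0.2761, 0.0427]
ee_rot: [[0.304, -0.953, 0.001], [-0.953, -0.304, 0.0], [-0.0, -0.001, -1.0]]
force: [0.2, 0.6, 0.9]
gripper_width: 0.0482
```

Run:
```python
from h import *
look('yellow',.043,'w18')
```

```text
40.05 [0.5043611  0.27612805 0.0427103 ] [0.1848046  0.63076408 0.89902109] 0.04817006721783754 [ 3.04313737e-01 -9.52571845e-01 -1.74718222e-04]
(array([561.29798728, 281.46054811]), np.float64(115.33872866194272), 1133.024932620744, (273, 107, 112, 63))
disc fit [545.29626415 288.21299129] 171 r,lat 42.67128206519663 0.9453551404452253
```

>>> {"name": "jog_arm", "arguments": {"deltas": [[[-2,-0.6,-1.5,0,-0.1],[-2,-0.6,-1.5,0,-0.1],[-2,-0.6,-1.5,0,1],[-2,-0.6,-1.5,0,1],[-2,-0.6,-1.5,0,1],[-2,-0.6,-1.5,0,1],[-2,-0.6,-1.5,0,1],[-2,-0.6,-1.5,0,1]]]}}

```text
time_s: 40.9
tool_pos: [0.5019, 0.2754, 0.0407]
ee_rot: [[0.304, -0.953, 0.0], [-0.953, -0.304, 0.0], [-0.0, -0.0, -1.0]]
force: [-0.6, 0.4, 1.0]
gripper_width: 0.0237
```

>>> {"name": "jog_arm", "arguments": {"deltas": [[[-10,0,0,-0.05,1],[-20,0,0,-0.1,1],[-30,0,0,-0.16,1],[-40,0,0,-0.23,1],[-50,0,0,-0.309,1],[-61,0,0,-0.309,1],[-61,0,0,-0.309,1],[-61,0,0,-0.309,1]]]}}

```text
time_s: 41.7
tool_pos: [0.4407, 0.2754, 0.0407]
ee_rot: [[0.002, -1.0, -0.0], [-1.0, -0.002, 0.0], [-0.0, 0.0, -1.0]]
force: [1.0, -0.2, 0.4]
gripper_width: 0.0239
```

Run:
```python
from h import *
look('yellow',.043,'w19')
```

```text
41.7 [0.44071594 0.27543335 0.04067799] [ 0.98258611 -0.22399064  0.39307527] 0.023865783727034885 [ 1.67080151e-03 -9.99998604e-01 -2.63614512e-05]
(array([494.19751404, 291.21766696]), np.float64(286.3468827857506), 1012.027067245935, (271, 101, 116, 74))
disc fit [486.63758981 282.86018664] 78 r,lat 45.9339958692208 -7.350100770098064
```

>>> {"name": "jog_arm", "arguments": {"deltas": [[[0,0,0,0,0.15],[0,0,0,0,0.15],[0,0,-8,0,0.15],[0,0,-15,0,0.15],[0,0,-15,0,0.15],[0,0,-15,0,1],[0,0,-15,0,1],[0,0,-15,0,1]]], "newtons": 20}}

```text
time_s: 42.55
tool_pos: [0.441, 0.2754, 0.0257]
ee_rot: [[-0.0, -1.0, 0.0], [-1.0, 0.0, 0.0], [-0.0, -0.0, -1.0]]
force: [-0.4, 0.8, -0.0]
gripper_width: 0.0234
```

>>> {"name": "jog_arm", "arguments": {"deltas": [[[0,0,0,0,1],[0,0,0,0,1],[0,0,0,0,1],[0,0,10,0,1],[0,0,30,0,1],[0,0,50,0,1],[0,0,60,0,1],[0,0,60,0,1]]]}}

```text
time_s: 43.35
tool_pos: [0.4421, 0.276, 0.0874]
ee_rot: [[-0.0, -1.0, 0.003], [-1.0, 0.0, 0.002], [-0.002, -0.003, -1.0]]
force: [0.6, -0.6, -0.1]
gripper_width: 0.0236
```

>>> {"name": "jog_arm", "arguments": {"deltas": [[[0,-25,0,0.13,1],[0,-50,0,0.26,1],[0,-75,0,0.39,1],[5,-100,0,0.52,1],[10,-130,0,0.65,1],[15,-160,0,0.78,1],[20,-190,0,0.91,1],[25,-220,0,1.04,1]]]}}

```text
time_s: 44.15
tool_pos: [0.4653, 0.0542, 0.085]
ee_rot: [[0.865, -0.502, -0.001], [-0.502, -0.865, 0.0], [-0.001, 0.001, -1.0]]
force: [1.1, 0.8, 0.1]
gripper_width: 0.0234
```

>>> {"name": "jog_arm", "arguments": {"deltas": [[[4,-35,0,0.13,1],[8,-70,0,0.26,1],[12,-105,0,0.39,1],[16,-140,0,0.52,1],[20,-175,0,0.65,1],[24,-210,0,0.78,1],[28,-245,0,0.91,1],[28,-245,0,1.054,1]]]}}

```text
time_s: 44.95
tool_pos: [0.4951, -0.194, 0.0852]
ee_rot: [[0.865, 0.502, 0.002], [0.502, -0.865, -0.002], [0.0, 0.003, -1.0]]
force: [0.4, 0.6, 0.5]
gripper_width: 0.0238
```

>>> {"name": "jog_arm", "arguments": {"deltas": [[[0,0,-15,0,1],[0,0,-30,0,1],[0,0,-43,0,1],[0,0,-43,0,1],[0,0,-43,0,1],[0,0,-43,0,1]]]}}

```text
time_s: 45.55
tool_pos: [0.4942, -0.1897, 0.043]
ee_rot: [[0.866, 0.5, 0.0], [0.5, -0.866, -0.0], [0.0, 0.001, -1.0]]
force: [0.4, 1.3, -0.3]
gripper_width: 0.0235
```

Run:
```python
from h import *
HUE['yellow']=[(12,40)]
z=robot.state()['tool_pos'][2]-.026+.043
print(z);look('yellow',z,'w20')
```

```text
0.05998564389884767
45.55 [ 0.49424211 -0.18966296  0.04298564] [ 0.3564729   1.25576573 -0.33058677] 0.02347349263844262 [8.66219238e-01 4.99664060e-01 2.44341605e-04]
(array([ 469.96437803, -149.18322391]), np.float64(299.5481819084323), 3264.315495519907, (265, 99, 127, 199))
disc fit [ 469.75037139 -148.81558878] 229 r,lat 47.62041333072283 -0.8052470242489719
```

View pics/w20.png

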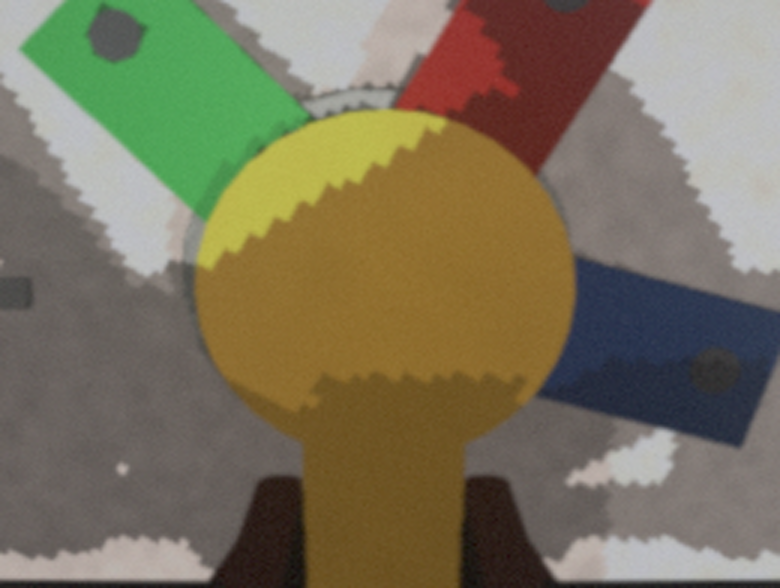

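Run:
```python
from h import *
P=np.load('pics/P.npy',allow_pickle=True).item()
A=[onz('wrist',(x/3+200,y/2.8+60),.04,P)[:2]*1000 for x,y in [(184,285),(190,242),(350,87),(390,90),(318,95),(566,220)]]
c=circ(A,32);print(c,np.hypot(*(np.array(A)-c).T))
```

```text
[ 469.95929464 -150.2430578 ] [32.00007847 31.31487253 32.41831418 31.63381311 32.27885998 31.4617991 ]
```

Yellow is within 1.5 mm of centre; with a 1 mm nudge I lower and release it.

>>> {"name": "jog_arm", "arguments": {"deltas": [[[0,-1,0,0,1],[0,-1,-4,0,1],[0,-1,-7.6,0,1],[0,-1,-7.6,0,1],[0,-1,-7.6,0,1],[0,-1,-7.6,0,0.2],[0,-1,-7.6,0,0.1],[0,-1,-7.6,0,0.1]]]}}

```text
time_s: 46.4
tool_pos: [0.494, -0.1906, 0.0351]
ee_rot: [[0.866, 0.5, 0.0], [0.5, -0.866, -0.0], [-0.0, 0.0, -1.0]]
force: [-0.4, -0.0, 0.3]
gripper_width: 0.0391
```

>>> {"name": "jog_arm", "arguments": {"deltas": [[[0,0,0,0,0.1],[0,0,10,0,0.1],[0,0,40,0,0.1],[0,0,70,0,0.1],[0,0,100,0,0.1],[0,0,130,0,0.1],[0,0,130,0,0.1],[0,0,130,0,0.1]]]}}

```text
time_s: 47.2
tool_pos: [0.4943, -0.1908, 0.1661]
ee_rot: [[0.866, 0.5, 0.002], [0.5, -0.866, -0.001], [0.001, 0.002, -1.0]]
force: [0.5, 0.6, -1.2]
gripper_width: 0.0394
```

Run:
```python
from h import *
HUE['yellow']=[(12,40)]
look('yellow',.052,'w21')
P=robot.camera_params('wrist')
robot.get_image('top');robot.get_image('scene')
for cam in ('wrist','top','scene'):
    for t,z in [('die',0),('anvil',0)]:
        for r in robot.tip_of(cam,t)[:2]: print(cam,t,round(r['confidence'],2),r['point'],onz(cam,r['point'],z)[:2])
    for r in robot.outline_of(cam,'die')[:2]: print(cam,r['confidence'],r['extent'])
```

```text
47.2 [ 0.49426678 -0.19080958  0.16610093] [ 0.53451406  0.58019267 -1.24389215] 0.039445228388642395 [0.86628283 0.49955274 0.00105215]
(array([ 468.73443997, -149.09211673]), np.float64(299.50158472222273), 3121.4067836779195, (293, 101, 68, 111))
disc fit [ 469.20170609 -149.97993191] 124 r,lat 47.89128518156846 -1.3168756290010037
wrist die 0.77 [469.4, 230.3] [ 0.64280153 -0.16221761]
wrist die 0.2 [281.6, 89.2] [ 0.41235808 -0.1367143 ]
wrist 0.6 [449.7, 210.3, 509.3, 267.3]
top anvil 0.49 [330.3, 215.7] [ 0.47628643 -0.14600334]
top 0.75 [257.2, 128.4, 300.7, 141.3]
scene die 0.7 [290.6, 245.4] [ 0.6614945  -0.16706179]
scene anvil 0.7 [302.7, 200.0] [ 0.4643159  -0.15689686]
scene anvil 0.35 [291.3, 243.1] [ 0.65232119 -0.16631761]
scene 0.62 [283.1, 233.1, 298.6, 248.4]
```

>>> {"name": "jog_arm", "arguments": {"deltas": [[[30,6,0,0,-0.4],[60,12,0,0,-0.4],[90,18,0,0,-0.4],[120,24,-10,0,-0.4],[152,29,-25,0,-0.4],[152,29,-36,0,-0.4],[152,29,-36,0,-0.4],[152,29,-36,0,-0.4]]]}}

```text
time_s: 48.6
tool_pos: [0.6444, -0.1615, 0.1286]
ee_rot: [[0.866, 0.499, -0.002], [0.499, -0.866, 0.0], [-0.002, -0.002, -1.0]]
force: [0.2, 1.0, -0.1]
gripper_width: 0.0616
```

>>> {"name": "jog_arm", "arguments": {"deltas": [[[0,0,0,0,-0.4],[0,0,0,0,-0.4]]]}}

```text
time_s: 48.8
tool_pos: [0.6455, -0.1621, 0.13]
ee_rot: [[0.867, 0.499, 0.001], [0.499, -0.867, -0.0], [0.0, 0.001, -1.0]]
force: [-0.1, 0.9, 0.2]
gripper_width: 0.0613
```

Run:
```python
from h import *
s=robot.state();print(s['time_s'],s['tool_pos'])
P=robot.camera_params('wrist');im=robot.get_image('wrist');cv2.imwrite('pics/w22.png',im[:,:,::-1])
for r in robot.tip_of('wrist','die')[:2]: print(r,onz('wrist',r['point'],0,P)[:2]*1000)
for r in robot.outline_of('wrist','die')[:2]: print(r['confidence'],r['extent'])
m=cv2.inRange(cv2.cvtColor(im,cv2.COLOR_RGB2HSV),(8,90,60),(35,255,255))
m[275:]=0
cs=sorted(cv2.findContours(m,0,1)[0],key=cv2.contourArea)[-3:]
for c in cs:
    W=np.array([onz('wrist',p,.056,P)[:2] for p in c[:,0,:].astype(float)],np.float32)*1000
    print(cv2.boundingRect(c),cv2.contourArea(c),cv2.minEnclosingCircle(W),cv2.minAreaRect(W))
```

```text
48.8 [ 0.64547027 -0.16205845  0.12997643]
{'point': [330.1, 193.5], 'confidence': 0.56} [ 648.58355895 -164.54166395]
0.98 [302.0, 168.4, 358.8, 226.4]
0.72 [106.3, 19.1, 188.4, 114.2]
(318, 197, 28, 29) 564.0 ((648.5548095703125, -162.95391845703125), 10.76796817779541) ((648.2919921875, -163.3365020751953), (19.88737678527832, 20.47420310974121), 73.21737670898438)
(555, 2, 45, 64) 1859.0 ((727.66748046875, 23.25174331665039), 19.960472106933594) ((731.2433471679688, 23.174150466918945), (38.018165588378906, 30.284326553344727), 76.46795654296875)
(74, 24, 78, 137) 6817.5 ((480.22076416015625, -165.2790985107422), 45.57286071777344) ((480.1569519042969, -164.6470489501953), (53.897438049316406, 89.58660125732422), 29.46479034423828)
```

View pics/w22.png

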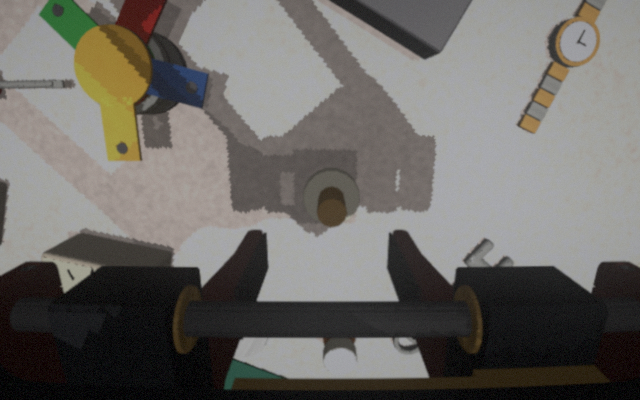

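The die stands at (330,200) between the fingers, stem top near (648,-163). The stack with its fanned tabs is at the upper left. I've used all 16 views, so from here I check numerically.

>>> {"name": "jog_arm", "arguments": {"deltas": [[[3,-1,-25,0,-0.4],[3,-1,-50,0,-0.4],[3,-1,-75,0,-0.4],[3,-1,-100,0,-0.4],[3,-1,-108,0,-0.4],[3,-1,-108,0,-0.4],[3,-1,-108,0,-0.4]]], "newtons": 15}}

```text
time_s: 49.65
tool_pos: [0.6496, -0.1629, 0.0221]
ee_rot: [[0.866, 0.499, 0.001], [0.499, -0.866, -0.001], [0.001, 0.001, -1.0]]
force: [-1.3, -0.6, 0.4]
gripper_width: 0.0615
```

>>> {"name": "jog_arm", "arguments": {"deltas": [[[0,0,0,0,1],[0,0,0,0,1],[0,0,0,0,1],[0,0,0,0,1],[0,0,0,0,1],[0,0,0,0,1],[0,0,0,0,1]]]}}

```text
time_s: 50.35
tool_pos: [0.6489, -0.1626, 0.0212]
ee_rot: [[0.866, 0.499, 0.0], [0.499, -0.866, -0.0], [0.0, 0.0, -1.0]]
force: [-0.2, 0.4, 0.6]
gripper_width: 0.0217
```

>>> {"name": "jog_arm", "arguments": {"deltas": [[[0,0,15,0,1],[0,0,45,0,1],[0,0,80,0,1],[-25,2,90,0,1],[-50,4,90,0,1],[-75,6,90,0,1],[-100,8,90,0,1],[-125,10,90,0,1]]]}}

```text
time_s: 51.15
tool_pos: [0.5229, -0.1525, 0.112]
ee_rot: [[0.866, 0.5, 0.001], [0.5, -0.866, -0.0], [0.0, 0.001, -1.0]]
force: [0.0, -0.5, -0.4]
gripper_width: 0.0214
```

>>> {"name": "jog_arm", "arguments": {"deltas": [[[-25,2,0,0,1],[-45,3,0,0,1],[-53,3,0,0,1],[-53,3,-10,0,1],[-53,3,-20,0,1],[-53,3,-30,0,1],[-53,3,-30,0,1],[-53,3,-30,0,1]]]}}

```text
time_s: 51.95
tool_pos: [0.4709, -0.1494, 0.0802]
ee_rot: [[0.866, 0.5, -0.001], [0.5, -0.866, 0.001], [-0.001, -0.001, -1.0]]
force: [0.3, -0.1, -1.8]
gripper_width: 0.0216
```

Run:
```python
from h import *
s=robot.state();print(s['time_s'],s['tool_pos'],s['force'],s['gripper_width'])
tz=s['tool_pos'][2]; zb=tz-.0212
P=robot.camera_params('wrist');im=robot.get_image('wrist');cv2.imwrite('pics/w23.png',im[:,:,::-1])
np.save('pics/P.npy',P,allow_pickle=True)
for r in robot.tip_of('wrist','die')[:1]: print('die origin',r,onz('wrist',r['point'],zb,P)[:2]*1000)
for r in robot.outline_of('wrist','die')[:1]:
    print(r['confidence'],r['extent']); m=r['mask']
    # puck rows/cols: print outline left/right per few rows
    for y in range(int(r['extent'][1]),int(r['extent'][3]),6):
        x=np.where(m[y])[0]; print(y,x.min(),x.max())
g=cv2.cvtColor(im,cv2.COLOR_RGB2HSV)
ym=cv2.inRange(g,(12,90,40),(40,255,255));print('yellow',cv2.boundingRect(max(cv2.findContours(ym,0,1)[0],key=cv2.contourArea)))
for p,z in [((.4705,-.1493,.052),0)]: print('anvil ctr proj',proj('wrist',p,P))
```

```text
51.95 [ 0.47094336 -0.14944452  0.0802355 ] [ 0.30373487 -0.0591926  -1.75568878] 0.021593965107993742
die origin {'point': [326.5, 239.0], 'confidence': 0.6} [ 470.9054951  -152.45183735]
0.86 [281.2, 200.1, 371.9, 301.2]
200 317 337
206 304 351
212 297 358
218 292 363
224 289 367
230 286 369
236 284 371
242 307 348
248 307 348
254 306 348
260 305 349
266 304 350
272 304 351
278 303 352
284 302 354
290 303 352
296 304 350
yellow (133, 369, 381, 21)
anvil ctr proj [328.59869735 229.92781545]
```

Run:
```python
from h import *
P=np.load('pics/P.npy',allow_pickle=True).item()
L=[(304,206),(351,206),(297,212),(358,212),(292,218),(363,218),(289,224),(367,224),(286,230),(369,230),(284,236),(371,236),(327,200)]
A=[onz('wrist',p,.075,P)[:2]*1000 for p in L];c=circ(A,24);print('puck',c,np.hypot(*(np.array(A)-c).T).round(1))
im=cv2.imread('pics/w23.png')[:,:,::-1].copy()
HUE['yellow']=[(12,40)]
for n in HUE:
    m=cmask(im,n);m[:120]=0;m[300:]=0
    cs=[c for c in cv2.findContours(m,0,1)[0] if cv2.contourArea(c)>80]
    print(n,[(cv2.boundingRect(c),cv2.contourArea(c)) for c in cs])
m=cmask(im,'yellow')
for y in range(150,262,8):
    x=np.where(m[y,230:430])[0]+230; print(y,(x.min(),x.max(),len(x)) if len(x) else None, im[y,[240,260,280,327,375,395,415]].tolist() if y%16==6 else '')
```

```text
puck [ 469.91325547 -149.46054189] [24.6 24.6 24.1 24.  23.7 23.7 23.2 23.6 23.3 23.2 23.4 23.3 24.6]
red [((362, 275, 14, 24), 103.0), ((48, 200, 101, 35), 3016.0), ((331, 127, 68, 75), 2494.5)]
yellow [((374, 286, 12, 14), 110.5), ((270, 286, 11, 14), 100.5), ((301, 232, 53, 68), 2831.5), ((281, 185, 92, 50), 1299.5)]
green [((238, 138, 72, 72), 2434.0)]
blue [((373, 222, 58, 46), 1833.5)]
150 None [[104, 97, 94], [80, 165, 91], [136, 128, 123], [107, 99, 96], [60, 57, 59], [93, 43, 41], [132, 124, 119]]
158 None 
166 None [[48, 82, 47], [59, 60, 58], [51, 98, 55], [50, 48, 48], [91, 34, 33], [125, 118, 114], [127, 120, 117]]
174 None 
182 None [[104, 99, 94], [46, 79, 48], [45, 79, 45], [49, 60, 48], [73, 33, 33], [132, 124, 121], [124, 117, 113]]
190 (np.int64(306), np.int64(348), 43) 
198 (np.int64(294), np.int64(359), 66) [[102, 97, 93], [104, 99, 95], [39, 74, 42], [104, 84, 45], [101, 93, 91], [124, 117, 112], [128, 119, 116]]
206 (np.int64(288), np.int64(365), 29) 
214 (np.int64(284), np.int64(369), 19) [[102, 97, 93], [106, 101, 97], [74, 76, 71], [107, 102, 94], [76, 74, 71], [109, 102, 98], [131, 124, 119]]
222 (np.int64(281), np.int64(371), 15) 
230 (np.int64(281), np.int64(372), 9) [[107, 100, 98], [136, 128, 124], [82, 74, 65], [93, 88, 76], [25, 36, 56], [36, 43, 60], [103, 97, 99]]
238 (np.int64(313), np.int64(342), 30) 
246 (np.int64(309), np.int64(346), 38) [[186, 177, 171], [182, 177, 172], [183, 181, 181], [62, 48, 29], [28, 39, 59], [33, 42, 61], [52, 55, 59]]
254 (np.int64(306), np.int64(348), 43)
```

Run:
```python
from h import *
from scipy.optimize import least_squares
P=np.load('pics/P.npy',allow_pickle=True).item()
D=[(304,206),(351,206),(297,212),(358,212),(292,218),(363,218),(289,224),(367,224),(286,230),(369,230),(284,236),(371,236),(327,200)]
Y=[(306,190),(348,190),(294,198),(359,198),(288,206),(365,206),(284,214),(369,214),(281,222),(371,222),(327,185)]
for n,L,z,r in [('puck',D,.075,24),('yellow',Y,.052,27)]:
    W=np.array([onz('wrist',p,z,P)[:2]*1000 for p in L])
    f=least_squares(lambda c:np.hypot(*(W-c[:2]).T)-c[2],[*W.mean(0),r]).x;print(n,f,circ(W,r))
```

```text
puck [ 468.99958896 -147.87403184   22.76670607] [ 469.91325547 -149.46054189]
yellow [ 469.12286807 -149.53145824   26.75297482] [ 469.2965632  -149.83335006]
```

Die against the stack: within about 1.5 mm. Nudge (+0.5,-1), lower and check the force.

>>> {"name": "jog_arm", "arguments": {"deltas": [[[0.5,-1,-2,0,1],[0.5,-1,-4,0,1],[0.5,-1,-6.5,0,1],[0.5,-1,-6.5,0,1],[0.5,-1,-6.5,0,1],[0.5,-1,-6.5,0,1]]]}}

```text
time_s: 52.7
tool_pos: [0.4714, -0.1506, 0.0745]
ee_rot: [[0.866, 0.499, -0.0], [0.499, -0.866, -0.0], [-0.0, 0.0, -1.0]]
force: [0.1, 0.4, -1.0]
gripper_width: 0.0217
```

>>> {"name": "jog_arm", "arguments": {"deltas": [[[0,0,-0.7,0,1],[0,0,-1.3,0,1],[0,0,-1.3,0,1],[0,0,-1.3,0,1]]]}}

```text
time_s: 53.1
tool_pos: [0.4714, -0.1506, 0.0732]
ee_rot: [[0.866, 0.5, -0.0], [0.5, -0.866, -0.0], [-0.0, -0.0, -1.0]]
force: [-0.2, -0.6, -1.6]
gripper_width: 0.0216
```

>>> {"name": "jog_arm", "arguments": {"deltas": [[[0,0,-0.5,0,1],[0,0,-0.5,0,1],[0,0,-0.5,0,1]]]}}

```text
time_s: 53.4
tool_pos: [0.4714, -0.1506, 0.0731]
ee_rot: [[0.866, 0.5, 0.0], [0.5, -0.866, -0.0], [0.0, 0.0, -1.0]]
force: [-1.3, 1.3, 5.9]
gripper_width: 0.022
```

Contact (+5.9 N). Release slowly and withdraw straight up.

>>> {"name": "jog_arm", "arguments": {"deltas": [[[0,0,0,0,0.4],[0,0,0,0,0.2],[0,0,0,0,0],[0,0,0,0,-0.1],[0,0,0,0,-0.2],[0,0,0,0,-0.2],[0,0,15,0,-0.2],[0,0,40,0,-0.2]]]}}

```text
time_s: 54.2
tool_pos: [0.47, -0.15, 0.1118]
ee_rot: [[0.866, 0.499, -0.004], [0.499, -0.866, 0.002], [-0.002, -0.003, -1.0]]
force: [-0.3, -0.6, 0.3]
gripper_width: 0.0527
```

>>> {"name": "jog_arm", "arguments": {"deltas": [[[0,0,30,0,-0.2],[0,0,60,0,-0.2],[0,0,60,0,-0.2],[0,0,60,0,-0.2]]]}}

```text
time_s: 54.6
tool_pos: [0.4717, -0.1508, 0.1731]
ee_rot: [[0.866, 0.499, 0.001], [0.499, -0.866, -0.001], [0.001, 0.001, -1.0]]
force: [-0.2, 0.3, -0.7]
gripper_width: 0.053
```

Run:
```python
from h import *
from scipy.optimize import least_squares
s=robot.state();print(s['time_s'],s['tool_pos'],s['force'],s['gripper_width'])
P=robot.camera_params('wrist');im=robot.get_image('wrist');cv2.imwrite('pics/w24.png',im[:,:,::-1])
for r in robot.tip_of('wrist','die')[:1]: print('die origin',r,onz('wrist',r['point'],.052,P)[:2]*1000)
r=robot.outline_of('wrist','die')[0];m=r['mask'];print(r['confidence'],r['extent'])
c=max(cv2.findContours(m.astype(np.uint8),0,1)[0],key=cv2.contourArea)[:,0,:].astype(float)
t=r['extent'][1];k=c[:,1]<t+30
W=np.array([onz('wrist',p,.068,P)[:2]*1000 for p in c[k]]);print('puck r24',circ(W,24))
h=cv2.cvtColor(im,cv2.COLOR_RGB2HSV)
b=cv2.inRange(h,(8,90,40),(35,255,255));b[260:]=0
for q in cv2.findContours(b,0,1)[0]:
    if cv2.contourArea(q)>150: print(cv2.boundingRect(q),cv2.minEnclosingCircle(np.array([onz('wrist',p,.108,P)[:2]*1000 for p in q[:,0,:].astype(float)],np.float32)))
HUE['yellow']=[(12,40)]
for n in HUE:
  M=cmask(im,n);M[280:]=0
  for q in cv2.findContours(M,0,1)[0]:
    if cv2.contourArea(q)>150: print(n,cv2.boundingRect(q),cv2.contourArea(q))
M=cmask(im,'yellow')
for y in range(int(t)-12,int(t)+40,6):
    x=np.where(M[y,230:430])[0]+230; xd=np.where(m[y])[0]; print(y,x[[0,-1]] if len(x) else None,xd[[0,-1]] if len(xd) else None)
for cam in('scene','top'):
    robot.get_image(cam)
    for r in robot.tip_of(cam,'die')[:2]: print(cam,round(r['confidence'],2),r['point'],onz(cam,r['point'],.052)[:2])
for cam,th in [('scene','watch'),('top','watch'),('scene','oil_jar'),('top','oil_jar')]:
    for r in robot.tip_of(cam,th)[:1]: print(cam,th,onz(cam,r['point'],0)[:2])
```

```text
54.6 [ 0.47168409 -0.15077005  0.17313594] [-0.1858018   0.31387542 -0.73181987] 0.05299346449026983
die origin {'point': [327.5, 192.6], 'confidence': 0.68} [ 471.31266916 -151.77226331]
0.87 [296.9, 165.2, 357.3, 230.8]
puck r24 [ 471.08523014 -151.50282838]
(313, 187, 29, 72) ((474.71343994140625, -159.95225524902344), 27.1951847076416)
(295, 158, 64, 41) ((461.7846984863281, -137.06370544433594), 21.868602752685547)
red (121, 173, 71, 26) 1576.5
red (331, 119, 45, 50) 1145.0
yellow (313, 187, 29, 72) 1700.0
yellow (295, 158, 64, 37) 565.5
green (265, 127, 48, 48) 1094.0
blue (357, 185, 42, 34) 900.5
153 None None
159 [318 337] None
165 [307 347] None
171 [301 352] [313 343]
177 [298 355] [306 348]
183 [296 357] [302 352]
189 [295 358] [300 354]
195 [318 338] [300 356]
201 [317 338] [299 356]
scene 0.73 [299.9, 193.6] [ 0.48430405 -0.16112041]
top 0.55 [332.3, 211.8] [ 0.48162174 -0.15077531]
scene watch [0.76089226 0.03240013]
top watch [0.7573663  0.04923874]
scene oil_jar [ 0.73483574 -0.27770809]
top oil_jar [ 0.48163985 -0.16346088]
```

Run:
```python
from h import *
P=robot.camera_params('wrist')
Y=[(318,159),(337,159),(307,165),(347,165),(301,171),(352,171),(298,177),(355,177),(296,183),(357,183),(295,189),(358,189)]
print('yellow',circ([onz('wrist',p,.052,P)[:2]*1000 for p in Y],27))
im=cv2.imread('pics/w24.png');h=cv2.cvtColor(im,cv2.COLOR_BGR2GRAY)
# anvil top rim: edge points on radial scan around the centre, least-squares with r=32
e=cv2.Canny(h,30,80);ys,xs=np.nonzero(e[120:240,260:400]);W=np.array([onz('wrist',(x+260,y+120),.04,P)[:2]*1000 for x,y in zip(xs,ys)])
best=max(((np.sum(abs(np.hypot(W[:,0]-a,W[:,1]-b)-32)<.5),a,b) for a in np.arange(462,479,.5) for b in np.arange(-158,-142,.5)));print('anvil',best,len(W))
robot.sign_off()
```

```text
yellow [ 468.63271077 -149.53528856]
anvil (np.int64(80), np.float64(474.5), np.float64(-153.0)) 1420
the job is handed in; nothing more can be done
```

The job is handed in, after about 55 s of robot time, with no verdict reported. My own checks put everything within tolerance, apart from a few readings that disagreed or were not repeated.

**Selector:** I turned the middle-sized one back to its stop and then four clicks forward. The wrist picture showed the white line at the fourth mark past red. I did not look at it again after that.

**Shims:** All four (green, red, blue, yellow) were slid until the tab overhung, pinched there and stacked with the tabs fanned out. From the wrist camera, each sat about 1–2 mm from the anvil's centre.

**Die:** It stands on the stack, set down until it pressed with about 6 N. The final view put it about 2 mm from the anvil's centre, as I had measured that centre before. Its tilt after release was not measured directly.

**Bystanders:** I did not touch the watch or the oil jar. The last network readings put the watch in both cameras, and the jar in the scene camera, where they had been. The top camera's "oil jar" hit landed on the stack and is a false detection.

**Checks that disagreed:**
- **Die and yellow shim:** the final fits put them about 3 mm apart. That is still within 6 mm, but larger than I measured before letting go.
- **Anvil rim:** a last automatic fit put the anvil's centre about 5 mm from my earlier measurements. It was weak (80 of 1420 edge points, on a cluttered picture), so I trusted the earlier fits.
- **Die position:** the top and scene cameras placed the die 10–17 mm off. These far-camera network readings are coarse, so I did not use them.

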